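# Pack the service case from the tool stand, seal its lid and bolt it

### The arm

A 6-joint arm with a two-finger parallel gripper is mounted at the origin on a cart in front of the work surface, level with it; the furniture and walls round the work are solid. World frame = base frame: x ahead of the robot, y to its left, z up, the work surface at z = 0. Lengths are in mm, angles in rad, forces in N, time in s.
With the tool pointing down it reaches from about 250 to 800 mm from the base axis. Payload 8.5 kg.
Tool frame: the origin (TCP) lies between the finger pads; the fingertips stand ahead of it and the grasp point (between the pads) lies 5 mm behind it (nose_length is the z of the fingertips in the tool frame, in mm); z points along the fingers, y is the line along which they close (so a half turn about z gives the same grasp; the last joint's range is limited). The gripper opens to 85 mm and grips with 20 to 120 N. Pads are 22 mm wide; open, the fingers measure 114 mm over their backs; the gripper's body (76 mm by 85 mm) begins 54 mm behind the grasp point. The pads swing forward as they close: fully open they stand 13 mm farther back than shut.
Start: joints at [1.309, 0.238, -0.013, 1.319, 0, 1.571], TCP at [135.867, 507.07, 245.276] pointing down, gripper open.
Joint ranges: [-2.66, 2.66], [-1.03, 1.9], [-1.14, 1.46], [-1.82, 2.27], [-1.45, 1.34], [-3.14, 3.14]. Speed limits (rad/s): [2.22, 2.22, 2.79, 3.14, 3.14, 3.14].

### API

Orientations are given as a unit quaternion [w, x, y, z].
In Python, from bench import * gives the robot as it stands.
- The arm moves only by the shell command python3 -m handwheel 'ROWS' [FORCE]. ROWS is JSON, a list that holds one entry, the list of rows, each a list of 7 numbers: the shift along the tool's x, y, z in m, then the turn, a rotation vector about the tool's x, y, z in degrees, then the opening, from 0 (shut) to 1 (fully open). A call has 1 to 8 rows; each row shifts and turns the commanded pose from where the row before left it, along the tool's axes as they then stand; what a row does not reach is not made up. A row lasts 1/10 s, in which the tool goes at most 50 mm and 8.59 degrees, less where a joint would pass 70% of its speed; a pose out of reach is approached as far as the arm can. A call is refused whole if a number of a shift passes 0.05 or a number of a turn 8.59, either way. A call with a gripper value outside its range is refused whole. The fingers move at their own pace and stop on an object; FORCE is the grip in N (left out, the last holds). Time passes only in rows, so rows that do not move let the fingers close. It gives the time, the measured TCP pose, the force, the opening and the grip force at its end, in the units of the state.
- read_state(): the state, without advancing time (a new reading comes with each control period).
- read_camera(name): name is "scene" or "side" or "wrist"; returns the picture (420x560x3 uint8, red, green, blue); there is no depth.
- camera_model(name): a dict with "fx", "fy", "cx", "cy" (pixels), "D" ([k1, k2, p1, p2, k3] as OpenCV has them; the pictures are not rectified), "xyz" and "attitude" of the camera in the world. Camera axes: x right, y up, looking along -z (the intrinsics and any distortion apply to the point x, -y, -z); pixel columns grow to the right and rows downward; lengths in mm; the calibration is good to about 2 mm. A picture is of the moment at which its call begins: read the wrist's pose just before it. camera_model takes no time and is no camera call; for the wrist camera it gives the pose at the moment of the call.
- job_done(): hands the job in; it is judged then, once.
Trained networks look in the newest picture that a camera, given by its name, has taken for a name from the list of things; names that differ only in an ending like _2 or _b are one class to them, and where a whole thing is asked for, a point or a joint stands for the part that bears it (a point fixed in the world has none). Each returns a list of dicts, best first, with "conf" (0 to 1); they miss things now and then, are a little off and sometimes report something else, mostly with a low value. They report only what shows in the picture. A call takes as long as a camera call. They do not tell look-alikes from the thing itself.
- silhouettes(label, camera): "pixels" (420x560 bool, what is visible of it) and "at" ([column, row] in pixels, amid what is visible of it).
The state is a dict: "clock": time; "q": joint angles; "qd": joint speeds; "joint_torque": joint torques, N m; "position": TCP position; "ee_rot": TCP orientation; "ft_force": force on the tool from outside, world axes, zero at the start; "ft_torque": the same for the moment, N m; "gripper_width": finger opening in mm; "grasp_force": force on a finger pad.
Only numpy, scipy, OpenCV 4.12 (cv2) and the standard library are available. Lean on these libraries where they do the work, as an engineer would, in place of code of your own. Each camera call takes 0.05 s, during which the arm holds its last target. There are 200 camera calls.

### The job

Get the service case ready to go out: draw every screwdriver and pen that is in the wooden stand out of its hole and lay it flat in the grey case. Then, with both bolts drawn back, set the orange lid on the case the right way round, press it down corner by corner until the gasket is flush and the lid sits flat all round, and slide both red-tabbed bolts home over the lid's lugs. Leave the other things on the bench alone.

Things in the scene. Friction and masses are not known exactly. Their poses are not given: they have to be found in the camera images.
- case: open grey plastic case, fixed. Origin: centre of its underside; -x end faces the robot, y left, z up. Inside 240 (x) x 180 (y) mm, floor z = 4, rim z = 46 mm; black gasket on the rim up to z = 51 mm until pressed. Walls 4 mm, rim flange 10 mm wide. On each long side a sliding bolt whose guide (x = -22 to 79 mm) reaches y = +-135 mm
- lid: orange lid, 264 (x) x 204 (y) mm, about 0.3 kg. Origin: centre of its lip's lower edge, z up. Plate z = 11 to 17 mm; lip below 226 x 168 mm, widening to 232 x 174, enters the case mouth. Black thumb pads at x = +-113, y = +-83 mm, top z = 18. Lugs on both long sides at x = 35 to 61 mm, out to y = +-114. Its x axis must point as the case's
- lid_handle (a point): middle of the lid's black bar handle, 37 mm above the lid's origin: bar along the lid's x, 96 mm long, 18 mm wide (y), 12 mm thick, 14 mm of air below it between its end feet. Axes as the lid's. With the lid set on the unpressed gasket this point is 77 mm above the case's origin, with the lid fully down 72 mm. Pressing one corner may lift the one across from it
- lid_lug_left (a point): top of the lid's left lug, its middle: 48 mm ahead (+x) and 107.5 mm left (+y) of the lid's middle, 17 mm above its origin. With the lid the right way round it lies under the path of the case's left bolt
- stand: wooden tool stand, fixed. Origin: centre of its underside; x across, y along the row. Base 80 x 220 x 14 mm; top board 56 mm wide (x), upper face z = 85 mm. Holes at x = 0, y = -84, -28 (12.5 mm wide, screwdrivers) and +28, +84 mm (19.5 mm, marker and pen), some empty. Tips stand in pockets at z = 8 mm: a tool comes free after 77 mm
- driver_red: screwdriver, red handle, 201 mm long, 70 g. Origin: its blade tip, on the centre line; z runs along it to the butt of the handle (up, in the stand). Bare steel shaft 6 mm thick up to z = 110 mm, then the handle to z = 201 mm, 26 mm wide (x), 22 mm thick (y). In the stand the handle begins 33 mm above the top board
- driver_yellow: screwdriver, yellow handle, 171 mm long, 70 g. Origin: its blade tip, on the centre line; z runs along it to the butt of the handle (up, in the stand). Bare steel shaft 5 mm thick up to z = 92 mm, then the handle to z = 171 mm, 22 mm wide (x), 19 mm thick (y). In the stand the handle begins 15 mm above the top board
- marker: white marker pen with a black cap, 135 mm long, 17 mm wide, 16 mm thick, 22 g. Origin: its lower end (in the stand), on the centre line; z runs along it (up, in the stand). Stands 58 mm out of the top board
- pen: white and blue ball pen, 145 mm long, 11 mm wide (x), 9 mm thick (y), 22 g. Origin: its lower end (in the stand), on the centre line; z runs along it (up, in the stand). Stands about 68 mm out of the top board, leaning a little in its hole
- bolt_left (a joint): bolt on the case's left (+y) side. Value in m: 0 = drawn back, 0.036 = home on its stop; slides along the case's +x, about 3 N, stays where left; may start anywhere; must be drawn back (below 0.01) before the lid can go on. Its nose (underside z = 54 mm in the case frame) goes over the lid's lug, so it passes only when the lid is down there
- bolt_right (a joint): bolt on the case's right (-y) side. Value in m: 0 = drawn back, 0.036 = home on its stop; slides along the case's +x, about 3 N, stays where left; may start anywhere; must be drawn back (below 0.01) before the lid can go on. Its nose (underside z = 54 mm in the case frame) goes over the lid's lug, so it passes only when the lid is down there
- bolt_left_tab (a point): top of the red thumb tab of the left bolt, which moves with it. Tab 12 x 12 mm, 34 mm tall (top z = 92, foot z = 59 mm in the case frame), at case x = 2 mm + joint value, y = +126 mm; free for 30 mm before and behind. Axes as the case's
- bolt_right_tab (a point): top of the red thumb tab of the right bolt, which moves with it. Tab 12 x 12 mm, 34 mm tall (top z = 92, foot z = 59 mm in the case frame), at case x = 2 mm + joint value, y = -126 mm; free for 30 mm before and behind. Axes as the case's
- seal_near_left (a joint): rubber gasket at the case's near left corner (case frame x = -125, y = +95 mm, on the rim). Value in m: 0 = stands 5 mm proud of the rim, 0.005 = flush. It takes about 8 N to press it down, through the lid, and it stays where it is pushed
- seal_near_right (a joint): rubber gasket at the case's near right corner (case frame x = -125, y = -95 mm, on the rim). Value in m: 0 = stands 5 mm proud of the rim, 0.005 = flush. It takes about 8 N to press it down, through the lid, and it stays where it is pushed
- seal_far_left (a joint): rubber gasket at the case's far left corner (case frame x = +125, y = +95 mm, on the rim). Value in m: 0 = stands 5 mm proud of the rim, 0.005 = flush. It takes about 8 N to press it down, through the lid, and it stays where it is pushed
- seal_far_right (a joint): rubber gasket at the case's far right corner (case frame x = +125, y = -95 mm, on the rim). Value in m: 0 = stands 5 mm proud of the rim, 0.005 = flush. It takes about 8 N to press it down, through the lid, and it stays where it is pushed
- driver_red_butt (a point): butt end of the red screwdriver, on its centre line, 201 mm from its tip
- driver_yellow_butt (a point): butt end of the yellow screwdriver, on its centre line, 171 mm from its tip
- marker_butt (a point): butt end of the marker, on its centre line, 135 mm from its tip
- pen_butt (a point): butt end of the pen, on its centre line, 145 mm from its tip
- relay_a: beige relay, 52 x 28 x 31 mm, the nearer of two behind the case, a bystander: leave it alone. Origin: centre of its underside
- calculator_1: dark pocket calculator, 130 x 75 x 16 mm, a bystander at the bench's front edge: leave it alone. Origin: centre of its underside
Not all that is in view belongs to the job. There is more than one size of the marker; the job needs the smallest.

How it is judged (in metres and radians):
On the way, in this order (a step that is already met when the one before it is completed fails the run):
1. every tool that was in the stand lies in the case (angle between driver_red's own z axis and vertical between 1.32 and 1.82 rad and x of driver_red in the frame of case between -0.122 and 0.122 m and y of driver_red in the frame of case between -0.092 and 0.092 m and z of driver_red in the frame of case between 0 and 0.045 m and x of driver_red_butt in the frame of case between -0.122 and 0.122 m and y of driver_red_butt in the frame of case between -0.092 and 0.092 m and z of driver_red_butt in the frame of case between 0 and 0.045 m and angle between driver_yellow's own z axis and vertical between 1.32 and 1.82 rad and x of driver_yellow in the frame of case between -0.122 and 0.122 m and y of driver_yellow in the frame of case between -0.092 and 0.092 m and z of driver_yellow in the frame of case between 0 and 0.045 m and x of driver_yellow_butt in the frame of case between -0.122 and 0.122 m and y of driver_yellow_butt in the frame of case between -0.092 and 0.092 m and z of driver_yellow_butt in the frame of case between 0 and 0.045 m and angle between marker's own z axis and vertical between 1.32 and 1.82 rad and x of marker in the frame of case between -0.122 and 0.122 m and y of marker in the frame of case between -0.092 and 0.092 m and z of marker in the frame of case between 0 and 0.045 m and x of marker_butt in the frame of case between -0.122 and 0.122 m and y of marker_butt in the frame of case between -0.092 and 0.092 m and z of marker_butt in the frame of case between 0 and 0.045 m and angle between pen's own z axis and vertical between 1.32 and 1.82 rad and x of pen in the frame of case between -0.122 and 0.122 m and y of pen in the frame of case between -0.092 and 0.092 m and z of pen in the frame of case between 0 and 0.045 m and x of pen_butt in the frame of case between -0.122 and 0.122 m and y of pen_butt in the frame of case between -0.092 and 0.092 m and z of pen_butt in the frame of case between 0 and 0.045 m), for 0.3 s.
2. the lid is down flat, the gasket flush at all four corners (value of joint each of seal_near_left, seal_near_right, seal_far_left, seal_far_right above 0.0038 m and z of lid in the frame of case between 0.032 and 0.037 m and horizontal distance between lid and case below 0.012 m and angle between lid's own z axis and vertical below 0.02 rad and x of lid_lug_left in the frame of case above 0.03 m and y of lid_lug_left in the frame of case above 0.09 m), for 0.3 s.
3. both bolts are home (value of joint each of bolt_left, bolt_right above 0.033 m), for 0.2 s.
At the end, for the whole second after the job is handed in: Every tool lies flat in the case; the lid is on the right way round, within 2 mm of fully down, tilted under 0.02 rad, each gasket corner pressed at least 3.8 of its 5 mm; both bolts are within 3 mm of their stops; bystanders moved under 3 cm (all of step 1 and all of step 2 and all of step 3); the robot touches nothing.
It fails at once if a bystander is shoved more than 3 cm aside (distance of any of relay_a, calculator_1 from where it was at the start of the episode above 0.03 m).
Of driver_red, driver_yellow, marker, pen only 2 to 4 are there at a start; the rules pass over those that are not, and their reading is None.
At some moment in a run one of lid may be knocked a few centimetres aside while the robot is not near it.
Once in a run the grip may slacken for a moment while it holds something.
It also fails if it takes over 210 s, if anything falls off the work surface, if the arm or the gripper's body presses on something with over 40 N, if the wrist force passes 120 N, or if a joint passes its speed limit or range.

## Working session

There is one attempt and no reset: what is moved stays moved. The work goes in short steps, Python scripts to look and compute and a shell command to move; the robot and the scene stay as the last step left them, time stands still between calls to the robot, and variables do not carry over. Pictures are saved under pics/ and viewed, at most 14 in all, crops included, and the job is handed in when it is done.

```bash
mkdir -p pics; python3 - <<'E'
from bench import *
import cv2
for n in ["scene","side","wrist"]:
    m=camera_model(n); print(n,m)
    im=read_camera(n); cv2.imwrite(f"pics/{n}0.png",im[:,:,::-1])
print(read_state())
E
```

```text
scene {'fx': 458.4821009703064, 'fy': 458.4821009703064, 'cx': 276.5999069429249, 'cy': 215.43174030624905, 'D': array([-0.11692692,  0.        ,  0.        ,  0.        ,  0.        ]), 'xyz': array([ -16.69843538,  689.53372078, 1167.64331367]), 'attitude': array([-0.33474681, -0.12312367,  0.33108421,  0.87359509])}
side {'fx': 525.8973912313357, 'fy': 525.8973912313357, 'cx': 293.59107131992425, 'cy': 214.73465153982903, 'D': array([-0.01731231,  0.        ,  0.        ,  0.        ,  0.        ]), 'xyz': array([-142.98648865, 1049.05385526,  782.09115972]), 'attitude': array([-0.24987329, -0.14935746,  0.49785759,  0.81694156])}
wrist {'fx': 353.045583112651, 'fy': 353.045583112651, 'cx': 277.42209836841516, 'cy': 205.62876541662934, 'D': array([0.01923808, 0.        , 0.        , 0.        , 0.        ]), 'xyz': array([ 56.74868722, 528.64051916, 374.41523439]), 'attitude': array([ 0.78250018, -0.12940496, -0.09869401,  0.60100525])}
{'clock': 0.15, 'q': array([ 1.30902295e+00,  2.38639676e-01, -1.40398502e-02,  1.31916623e+00,
       -3.04904946e-05,  1.57078309e+00]), 'qd': array([-3.13850473e-04, -7.50164078e-04,  2.17900832e-03, -2.50392764e-04,
        1.16593834e-03, -4.45309003e-05]), 'joint_torque': array([-2.28752615e-04, -5.39081454e+01,  3.46597588e+01,  1.43635811e-02,
       -6.95967879e-05, -1.25497829e-05]), 'position': array([135.80308349, 506.84224176, 244.83509723]), 'ee_rot': array([-5.33711577e-05,  1.30506712e-01,  9.91447287e-01, -5.22218222e-04]), 'ft_force': array([-0.15904461,  0.39616326,  0.18460777]), 'ft_torque': array([ 0.01894008, -0.05661078,  0.03998142]), 'grasp_force': 0.0, 'gripper_width': 85.54001275828995}
```

View pics/scene0.png

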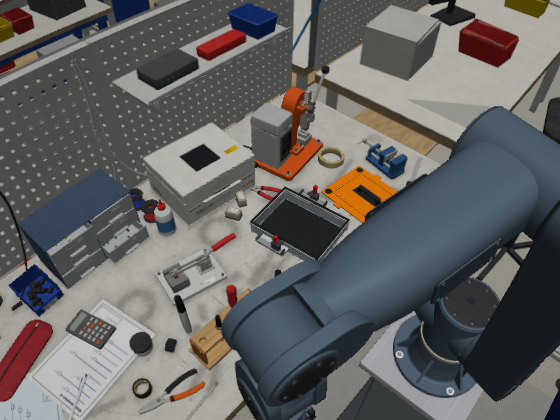

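View pics/side0.png

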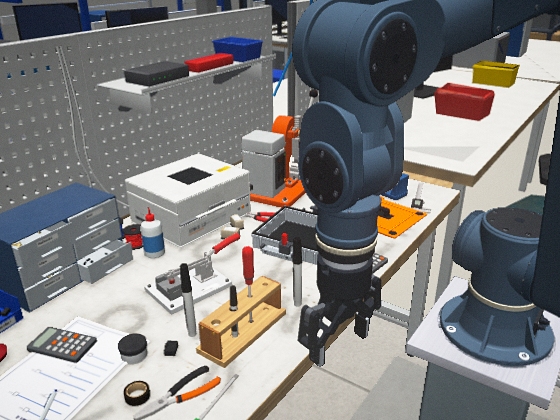

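```bash
cat > h.py <<'E'
from bench import *
import numpy as np, cv2
from scipy.spatial.transform import Rotation as R
def rot(q): return R.from_quat(np.roll(q,-1))
def ray(m,uv):
    K=np.array([[m['fx'],0,m['cx']],[0,m['fy'],m['cy']],[0,0,1]])
    p=cv2.undistortPoints(np.array(uv,float).reshape(-1,1,2),K,m['D']).reshape(-1,2)
    d=np.c_[p[:,0],-p[:,1],-np.ones(len(p))]
    return np.array(m['xyz']),rot(m['attitude']).apply(d)
def onz(m,uv,z):
    o,d=ray(m,uv); return o+d*((z-o[2])/d[:,2])[:,None]
def proj(m,P):
    c=rot(m['attitude']).inv().apply(np.atleast_2d(P)-m['xyz'])
    K=np.array([[m['fx'],0,m['cx']],[0,m['fy'],m['cy']],[0,0,1]])
    c=c*[1,-1,-1]
    return cv2.projectPoints(c.reshape(-1,1,3),np.zeros(3),np.zeros(3),K,m['D'])[0].reshape(-1,2)
def shot(n,f=None):
    m=camera_model(n); im=read_camera(n)
    if f: cv2.imwrite(f"pics/{f}.png",im[:,:,::-1])
    return m,im
def togo(p,yaw=None):
    """shift (m) in tool axes to world p (mm); if yaw, tool y axis wanted along yaw (deg) pointing down"""
    s=read_state(); r=rot(s['ee_rot'])
    print('tool shift m',np.round(r.inv().apply(np.array(p)-s['position'])/1e3,4),'pos',np.round(s['position'],1))
    if yaw is not None:
        best=None
        for k in (0,180):
            a=np.radians(yaw+k); y=np.array([np.cos(a),np.sin(a),0]); z=np.array([0,0,-1.])
            t=R.from_matrix(np.c_[np.cross(y,z),y,z])
            v=np.degrees((r.inv()*t).as_rotvec()); print('turn deg',np.round(v,1),'q6',round(float(s['q'][5]),2))
E
python3 - <<'E'
from h import *
z={'stand':50,'case':40,'lid':12,'driver_red':150,'driver_yellow':130,'marker':120,'pen':120,'relay_a':15,'calculator_1':8,'bolt_left_tab':80,'bolt_right_tab':80,'lid_handle':37}
for n in ['scene','side','wrist']:
    m,im=shot(n)
    for k in z:
        if n=='wrist' and k in('relay_a','calculator_1'): continue
        for d in silhouettes(k,n)[:4]:
            if d['conf']>.3: print(n,k,round(d['conf'],2),d['at'],int(d['pixels'].sum()),np.round(onz(m,[d['at']],z[k])[0]))
E
```

```text
scene stand 0.77 [209.0, 346.2] 1344 [461. 410.  50.]
scene stand 0.45 [304.7, 199.7] 22 [ 611. -165.   50.]
scene stand 0.43 [357.3, 191.9] 2144 [ 500. -314.   50.]
scene case 0.72 [296.8, 225.3] 4930 [563. -68.  40.]
scene case 0.38 [360.3, 197.4] 2168 [ 482. -309.   40.]
scene lid 0.75 [361.9, 190.0] 2184 [ 511. -367.   12.]
scene driver_red 0.55 [231.3, 298.8] 156 [472. 307. 150.]
scene driver_yellow 0.35 [232.3, 296.1] 159 [486. 291. 130.]
scene marker 0.66 [219.9, 317.5] 96 [469. 354. 120.]
scene marker 0.56 [181.5, 319.0] 287 [538. 424. 120.]
scene relay_a 0.74 [232.0, 213.4] 205 [772.  21.  15.]
scene relay_a 0.31 [277.9, 241.8] 127 [576.   8.  15.]
scene calculator_1 0.37 [362.5, 191.4] 2170 [ 508. -367.    8.]
scene bolt_right_tab 0.67 [313.1, 195.3] 105 [ 586. -176.   80.]
side stand 0.86 [240.2, 322.0] 4242 [455. 359.  50.]
side stand 0.7 [374.5, 260.0] 203 [326. -34.  50.]
side case 0.59 [287.3, 231.3] 2700 [610. -47.  40.]
side lid 0.8 [396.8, 216.5] 1241 [ 406. -364.   12.]
side driver_red 0.83 [245.7, 266.6] 477 [484. 298. 150.]
side marker 0.91 [187.8, 298.2] 738 [538. 426. 120.]
side marker 0.58 [302.5, 271.1] 595 [395. 205. 120.]
side marker 0.53 [234.2, 303.8] 187 [445. 386. 120.]
side relay_a 0.47 [230.9, 230.3] 164 [778.   7.  15.]
side calculator_1 0.49 [373.8, 259.5] 203 [355. -97.   8.]
side bolt_left_tab 0.7 [279.6, 246.2] 197 [541.  89.  80.]
side bolt_right_tab 0.61 [313.6, 207.5] 34 [ 587. -152.   80.]
side lid_handle 0.97 [395.3, 216.1] 1187 [ 393. -318.   37.]
wrist stand 0.54 [279.6, 390.1] 199 [385. 444.  50.]
wrist driver_yellow 0.6 [280.5, 391.4] 155 [306. 465. 130.]
```

View pics/wrist0.png

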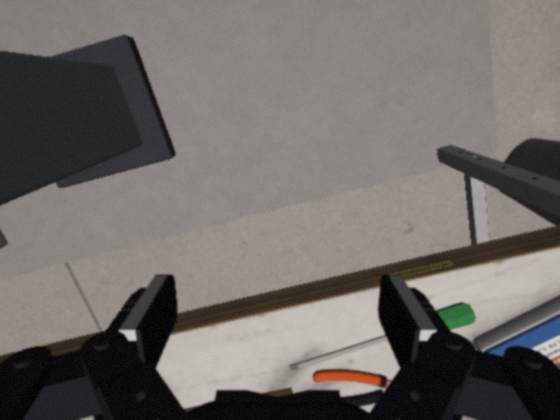

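```bash
python3 -m handwheel '[[[-0.045,-0.005,-0.012,0,0,0,1],[-0.045,-0.005,-0.012,0,0,0,1],[-0.045,-0.005,-0.012,0,0,0,1],[-0.045,-0.005,-0.012,0,0,0,1],[-0.045,-0.005,-0.012,0,0,0,1],[-0.045,-0.005,-0.012,0,0,0,1],[-0.045,-0.005,-0.012,0,0,0,1],[-0.045,-0.005,0,0,0,0,1]]]'
python3 -m handwheel '[[[-0.04,0,0,0,0,0,1],[-0.03,0,0,0,0,0,1],[0,0,0,0,0,0,1]]]'
python3 - <<'E'
from h import *
s=read_state();print(s['position'],s['q'])
m,im=shot('wrist','w1')
for k,z in dict(stand=85,driver_red=200,driver_yellow=170,marker=143,pen=153).items():
    for d in silhouettes(k,'wrist')[:4]:
        if d['conf']>.25: print(k,round(d['conf'],2),d['at'],int(d['pixels'].sum()),np.round(onz(m,[d['at']],z)[0]))
E
```

```text
clock: 2.8
position: [475.3, 374.5, 331.1]
ee_rot: [0.001, 0.131, 0.991, 0.001]
ft_force: [0.0, 1.6, 0.7]
gripper_width: 85.4
grasp_force: 0.0
clock: 3.1
position: [544.2, 355.6, 327.7]
ee_rot: [-0.0, 0.132, 0.991, -0.001]
ft_force: [0.6, -0.2, -0.5]
gripper_width: 85.0
grasp_force: 0.0
[544.1582242  355.57785373 327.6559426 ] [ 5.79116412e-01  4.65737525e-01  5.35919077e-01  1.64211823e+00
 -7.16450647e-04  8.44402541e-01]
stand 0.63 [248.6, 96.3] 12914 [467. 347.  85.]
driver_red 0.75 [197.7, 115.1] 1210 [469. 318. 200.]
marker 0.82 [266.9, 95.0] 260 [470. 367. 143.]
marker 0.75 [55.4, 102.7] 2753 [430. 192. 143.]
marker 0.73 [1.4, 344.1] 50 [642.  24. 143.]
marker 0.63 [251.3, 94.5] 12981 [466. 354. 143.]
```

View pics/w1.png

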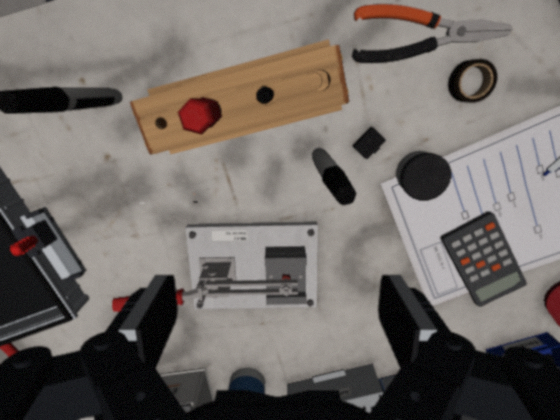

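```bash
python3 - <<'E'
from h import *
m=camera_model('wrist')
h=onz(m,[[160.5,123],[319,80]],85); c=h.mean(0); d=h[1]-h[0]; print(h,'len',np.linalg.norm(d),'centre',c)
d/=np.linalg.norm(d); print('yaw of y axis',np.degrees(np.arctan2(d[1],d[0])))
print('holes -28,28', c-28*d, c+28*d)
print('red butt',onz(m,[[197.7,115.1]],209),'marker top',onz(m,[[265,94.5]],143))
E
```

```text
[[465.21678095 253.09203807  85.        ]
 [466.36898279 420.82293572  85.        ]] len 167.73485504068057 centre [465.79288187 336.95748689  85.        ]
yaw of y axis 89.60642156435797
holes -28,28 [465.60054468 308.9581475   85.        ] [465.98521907 364.95682628  85.        ]
red butt [[465.23792771 321.44923096 209.        ]] marker top [[464.96852423 367.30328458 143.        ]]
```

```bash
python3 -m handwheel '[[[-0.018,-0.043,0,0,0,0,1],[-0.018,-0.043,0,0,0,0,1],[-0.018,-0.043,0,0,0,0,1],[-0.018,-0.043,0,0,0,0,1],[-0.018,-0.043,0,0,0,0,1],[-0.018,-0.043,0,0,0,0,1],[-0.018,-0.043,0,0,0,0,1],[-0.018,-0.043,0,0,0,0,1]]]'
python3 -m handwheel '[[[0,-0.04,0,0,0,0,1],[0,0,0,0,0,0,1],[0,0,0,0,0,0,1]]]'
python3 - <<'E'
from h import *
s=read_state();print(s['position'],s['q'])
m,im=shot('wrist','w2')
for k,z in dict(case=46,lid=17,bolt_left_tab=92,bolt_right_tab=92,marker=10,driver_yellow=10).items():
    for d in silhouettes(k,'wrist')[:4]:
        if d['conf']>.25: print(k,round(d['conf'],2),d['at'],int(d['pixels'].sum()),np.round(onz(m,[d['at']],z)[0]))
E
```

```text
clock: 4.2
position: [590.4, -13.3, 330.1]
ee_rot: [0.001, 0.13, 0.992, 0.0]
ft_force: [0.5, 0.7, 0.4]
gripper_width: 85.4
grasp_force: 0.0
clock: 4.5
position: [580.1, -51.2, 329.9]
ee_rot: [0.0, 0.131, 0.991, 0.0]
ft_force: [-1.0, 0.2, 0.1]
gripper_width: 85.1
grasp_force: 0.0
[580.06511689 -51.20018506 329.89043016] [-8.81367660e-02  3.30575692e-01  3.30531611e-01  1.56999887e+00
  1.96204003e-04  1.74777782e-01]
case 0.86 [250.2, 142.7] 43021 [554. -76.  46.]
lid 0.77 [52.1, 136.7] 23907 [ 488. -313.   17.]
lid 0.65 [196.7, 7.5] 910 [400. -94.  17.]
bolt_left_tab 0.84 [348.7, 122.4] 804 [554.  32.  92.]
bolt_right_tab 0.71 [163.1, 212.5] 830 [ 597. -186.   92.]
marker 0.36 [291.7, 32.6] 1281 [450.   1.  10.]
```

View pics/w2.png

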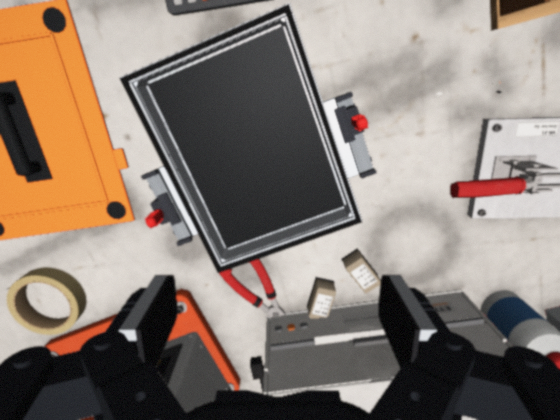

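```bash
python3 - <<'E'
from h import *
m=camera_model('wrist'); print(m['xyz'])
c=onz(m,[[123,78],[288,7],[360,220],[221,271]],49)
print(np.round(c,1))
print('center',c.mean(0)); 
ax=(c[2]+c[3]-c[0]-c[1])/2; print('len x',np.linalg.norm(ax),'yaw',np.degrees(np.arctan2(ax[1],ax[0])))
ay=(c[1]+c[2]-c[0]-c[3])/2; print('len y',np.linalg.norm(ay),'yaw',np.degrees(np.arctan2(ay[1],ay[0]))-90)
yaw=np.arctan2(ax[1],ax[0]);C=c.mean(0);
t=onz(m,[[361,123],[152,220]],92); Rm=np.array([[np.cos(yaw),np.sin(yaw)],[-np.sin(yaw),np.cos(yaw)]])
print('tabs case',(t-C)[:,:2]@Rm.T, t)
h=onz(m,[[10,88],[33,170]],37);print('handle',h)
try: print(nose_length)
except Exception as e: print(e)
E
python3 -c "import bench;print([x for x in dir(bench) if x[0]!='_'])"
```

```text
[501.56503302 -28.39850508 458.98601463]
[[ 451.4 -188.6   49. ]
 [ 431.     1.6   49. ]
 [ 680.5   30.3   49. ]
 [ 704.2 -158.4   49. ]]
center [566.79207395 -78.77900007  49.        ]
len x 252.8552078739975 yaw 6.685486064676224
len y 190.72252766574354 yaw 6.639718811702124
tabs case [[   5.64890998  123.39214767]
 [  21.3690772  -123.72539313]] [[ 558.03736369   44.43174353   92.        ]
 [ 602.41984988 -199.17531209   92.        ]]
handle [[ 428.40448249 -319.06531291   37.        ]
 [ 520.06502597 -339.09415994   37.        ]]
14.0
['Unreachable', 'camera_model', 'job_done', 'nose_length', 'read_camera', 'read_state', 'silhouettes']
```

```bash
python3 -m handwheel '[[[0.033,0.037,0,0,0,0,0.7],[0.033,0.037,0,0,0,0,0.7],[0.033,0.037,0,0,0,0,0.7],[0.033,0.037,0,0,0,0,0.7],[0.033,0.037,0,0,0,0,0.7],[0.033,0.037,0,0,0,0,0.7],[0.033,0.037,0,0,0,0,0.7],[0.032,0.035,0,0,0,0,0.7]]]'
python3 -m handwheel '[[[0,0,0,0,0,-7.23,0.7],[0,0,0,0,0,-7.23,0.7],[0,0,0,0,0,-7.23,0.7],[0,0,0,0,-8.33,0,0.7],[0,0,0,0,-8.33,0,0.7],[0,0,0,0,-8.33,0,0.7],[0,0,0,0,-8.33,0,0.7],[0,0,0,0,-8.33,0,0.7]]]'
python3 -m handwheel '[[[0,0,0,0,-8.33,0,0.7],[0,0,0,0,-8.33,0,0.7],[0,0,0,0,-8.33,0,0.7],[0,0,0,0,-8.33,0,0.7],[0,0,0,0,0,0,0.7],[0,0,0,0,0,0,0.7]]]'
python3 - <<'E'
from h import *
s=read_state();print(s['q'],rot(s['ee_rot']).as_matrix().round(3)); togo([402,301,189]);togo([470,309.5,171])
E
```

```text
clock: 5.65
position: [401.1, 303.1, 329.5]
ee_rot: [0.0, 0.13, 0.992, 0.0]
ft_force: [1.0, 0.9, -0.0]
gripper_width: 59.6
grasp_force: 0.0
clock: 6.45
position: [402.2, 301.2, 330.5]
ee_rot: [0.358, -0.054, 0.932, 0.022]
ft_force: [0.8, 0.4, -1.0]
gripper_width: 59.7
grasp_force: 0.0
clock: 7.05
position: [404.9, 305.7, 326.7]
ee_rot: [0.567, -0.052, 0.822, 0.033]
ft_force: [-0.5, 0.1, 0.7]
gripper_width: 60.0
grasp_force: 0.0
[ 1.11578312 -0.21873437 -0.94249972 -0.11457776 -0.89989868  0.49584934] [[-0.353 -0.123  0.928]
 [-0.048  0.992  0.114]
 [-0.935 -0.004 -0.356]]
tool shift m [ 0.13   -0.0037  0.0458] pos [404.9 305.7 326.7]
tool shift m [ 0.1224 -0.0036  0.1162] pos [404.9 305.7 326.7]
```

```bash
python3 -m handwheel '[[[0.032,-0.001,0.011,0,0,0,0.7],[0.032,-0.001,0.011,0,0,0,0.7],[0.033,-0.001,0.012,0,0,0,0.7],[0.033,-0.001,0.012,0,0,0,0.7],[0,0,0,0,0,0,0.7]]]'
python3 - <<'E'
from h import *
togo([470,309.5,171]); m,im=shot('side','s1'); cv2.imwrite('pics/s1c.png',cv2.resize(im[170:380,150:430,::-1],(560,420)))
E
```

```text
clock: 7.55
position: [403.1, 317.6, 201.2]
ee_rot: [0.558, -0.047, 0.828, 0.024]
ft_force: [1.0, 0.5, 0.3]
gripper_width: 59.8
grasp_force: 0.0
tool shift m [ 0.0034 -0.0147  0.0723] pos [403.1 317.6 201.2]
```

View pics/s1c.png

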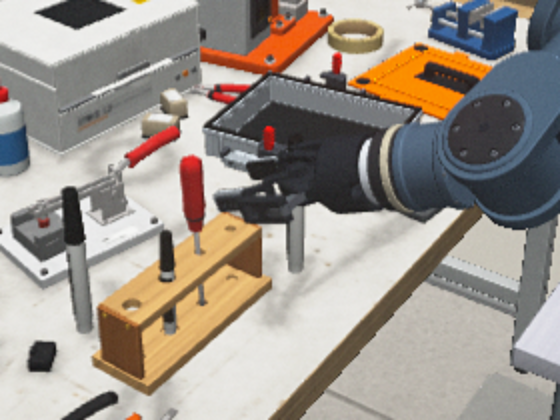

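```bash
python3 -m handwheel '[[[0.001,-0.007,0.01,0,0,0,0.7],[0.001,-0.008,0.02,0,0,0,0.7],[0.001,0,0.022,0,0,0,0.7],[0,0,0.02,0,0,0,0.7],[0,0,0,0,0,0,0.7]]]'
python3 - <<'E'
from h import *
togo([470,309.5,171]);print(read_state()['q'])
E
```

```text
clock: 8.1
position: [472.1, 315.4, 182.0]
ee_rot: [0.556, -0.042, 0.83, 0.022]
ft_force: [-0.4, -1.1, -0.6]
gripper_width: 60.0
grasp_force: 0.0
tool shift m [ 0.0112 -0.0056  0.0018] pos [472.1 315.4 182. ]
[ 0.9630916   0.23566572 -1.13304953 -0.79781141 -0.78723274  0.41531645]
```

```bash
python3 -m handwheel '[[[0,-0.006,0,0,4,0,0.7],[0.004,0,0,0,4,0,0.7],[0,0,0,0,0,0,0.7]]]'
python3 - <<'E'
from h import *
togo([470,309.5,178])
E
python3 -m handwheel '[[[0,0,0,0,0,0,0],[0,0,0,0,0,0,0],[0,0,0,0,0,0,0],[0,0,0,0,0,0,0],[0,0,0,0,0,0,0]]]' 60
```

```text
clock: 8.4
position: [469.2, 309.1, 180.5]
ee_rot: [0.496, -0.044, 0.867, 0.019]
ft_force: [-0.3, -0.3, 0.8]
gripper_width: 59.5
grasp_force: 0.0
tool shift m [0.0017 0.0004 0.002 ] pos [469.2 309.1 180.5]
clock: 8.9
position: [468.9, 309.2, 177.2]
ee_rot: [0.496, -0.045, 0.867, 0.018]
ft_force: [-0.2, 0.6, 3.3]
gripper_width: 21.6
grasp_force: 59.3
```

```bash
python3 -m handwheel '[[[-0.013,0,-0.008,0,0,0,0],[-0.017,0,-0.01,0,0,0,0],[-0.017,0,-0.01,0,0,0,0],[-0.017,0,-0.01,0,0,0,0],[-0.017,0,-0.01,0,0,0,0],[-0.017,0,-0.01,0,0,0,0],[0,0,0,0,0,0,0]]]' 80
python3 - <<'E'
from h import *
s=read_state();print(s['q'],rot(s['ee_rot']).as_matrix().round(3)); togo([469,309,290])
E
```

```text
clock: 9.6
position: [468.8, 311.1, 293.4]
ee_rot: [0.497, -0.044, 0.866, 0.02]
ft_force: [-1.4, -0.4, -0.1]
gripper_width: 20.9
grasp_force: 80.6
[ 0.92508118 -0.11659417 -0.80120743  0.03232505 -0.69366816  0.49710453] [[-0.502 -0.096  0.859]
 [-0.057  0.995  0.078]
 [-0.863 -0.01  -0.505]]
tool shift m [ 0.0029 -0.0021  0.0017] pos [468.8 311.1 293.4]
```

```bash
python3 -m handwheel '[[[0,0,0,0,8.25,0,0],[0,0,0,0,8.25,0,0],[0,0,0,0,8.25,0,0],[0,0,0,0,8.25,0,0],[0,0,0,0,8.25,0,0],[0,0,0,0,8.25,0,0],[0,0,0,0,8.25,0,0],[0,0,0,0,8.25,0,0]]]'
python3 -m handwheel '[[[0,0,0,0,8.25,0,0],[0,0,0,0,8.25,0,0],[0,0,0,0,0,0,0]]]'
python3 - <<'E'
from h import *
s=read_state();print(s['q'],rot(s['ee_rot']).as_matrix().round(3)); togo([622.3,-37,200]);togo([622.3,-37,29])
E
```

```text
clock: 10.4
position: [469.6, 311.7, 289.4]
ee_rot: [-0.04, -0.048, 0.998, -0.008]
ft_force: [0.8, 1.4, -0.4]
gripper_width: 20.9
grasp_force: 80.7
clock: 10.7
position: [471.9, 311.5, 281.3]
ee_rot: [-0.188, -0.045, 0.981, -0.018]
ft_force: [0.1, 0.3, -3.1]
gripper_width: 20.9
grasp_force: 80.6
[0.51393226 0.58662742 0.55266948 1.89291812 0.13442074 0.39732908] [[-0.925 -0.096 -0.367]
 [-0.082  0.995 -0.053]
 [ 0.37  -0.019 -0.929]]
tool shift m [-0.1407 -0.3597  0.0389] pos [471.9 311.5 281.3]
tool shift m [-0.2039 -0.3564  0.1977] pos [471.9 311.5 281.3]
```

```bash
python3 -m handwheel '[[[-0.017,-0.045,0.005,0,0,0,0],[-0.017,-0.045,0.005,0,0,0,0],[-0.017,-0.045,0.005,0,0,0,0],[-0.018,-0.045,0.005,0,0,0,0],[-0.018,-0.045,0.005,0,0,0,0],[-0.018,-0.045,0.005,0,0,0,0],[-0.018,-0.045,0.005,0,0,0,0],[-0.018,-0.045,0.005,0,0,0,0]]]'
python3 -m handwheel '[[[0,0,0,0,0,0,0],[0,0,0,0,0,0,0]]]'
python3 - <<'E'
from h import *
s=read_state();print(s['q'],rot(s['ee_rot']).as_matrix().round(3)); togo([622.3,-37,29])
m,im=shot('wrist','w3');
shot('scene','sc3')
E
```

```text
clock: 11.5
position: [622.3, -37.9, 207.5]
ee_rot: [-0.178, -0.047, 0.983, -0.016]
ft_force: [0.5, 1.4, -0.9]
gripper_width: 20.2
grasp_force: 80.6
clock: 11.7
position: [621.7, -37.3, 207.0]
ee_rot: [-0.179, -0.046, 0.983, -0.016]
ft_force: [0.0, 0.1, -1.0]
gripper_width: 21.1
grasp_force: 80.7
[-0.03237948  0.71846504  0.61738077  1.82705538 -0.05849194 -0.11510843] [[-0.932 -0.096 -0.351]
 [-0.085  0.995 -0.047]
 [ 0.354 -0.014 -0.935]]
tool shift m [-0.0635  0.0027  0.1663] pos [621.7 -37.3 207. ]
```

View pics/w3.png

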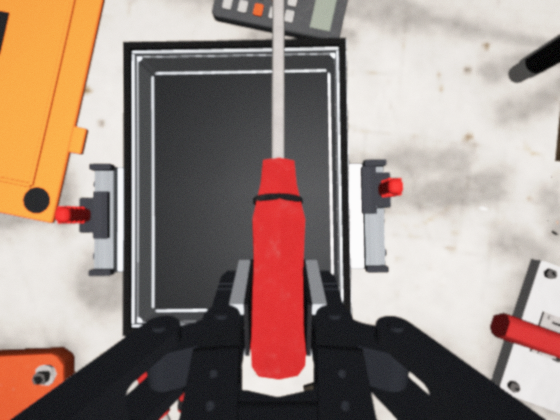

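```bash
python3 -m handwheel '[[[-0.0127,0.001,0.033,0,0,0,0],[-0.0127,0,0.033,0,0,0,0],[-0.0127,0,0.033,0,0,0,0],[-0.0127,0,0.033,0,0,0,0],[-0.0057,0,0.015,0,0,0,0],[-0.003,0,0.008,0,0,0,0],[0,0,0,0,0,0,0]]]'
python3 - <<'E'
from h import *
s=read_state();print(s['q']); togo([622.3,-37,29])
E
```

```text
clock: 12.5
position: [622.0, -36.4, 41.5]
ee_rot: [-0.18, -0.048, 0.982, -0.016]
ft_force: [0.2, -0.4, -0.6]
gripper_width: 20.9
grasp_force: 80.7
[-0.03078342  0.79257917  0.33710368  1.47448534 -0.05874755 -0.11725198]
tool shift m [-0.0046 -0.0005  0.0116] pos [622.  -36.4  41.5]
```

Down a bit until contact, open partly, and retreat.

```bash
python3 -m handwheel '[[[-0.0024,0,0.006,0,0,0,0],[-0.002,0,0.005,0,0,0,0],[0,0,0,0,0,0,0],[0,0,0,0,0,0,0.2],[0,0,0,0,0,0,0.35],[0,0,0,0,0,0,0.45],[0,0,0,0,0,0,0.45],[0,0,0,0,0,0,0.45]]]'
python3 -m handwheel '[[[0.005,0,-0.015,0,0,0,0.45],[0.0127,0,-0.033,0,0,0,0.45],[0.0127,0,-0.033,0,0,0,0.45],[0.0127,0,-0.033,0,0,0,0.45],[0.0127,0,-0.033,0,0,0,0.45],[0.0127,0,-0.033,0,0,0,0.45],[0,0,0,0,0,0,0.45]]]'
python3 - <<'E'
from h import *
m,im=shot('wrist','w4')
for d in silhouettes('driver_red','wrist')[:2]: print(d['conf'],d['at'],onz(m,[d['at']],15))
cv2.imwrite('pics/w4c.png',im[:330,90:420,::-1])
E
```

```text
clock: 13.3
position: [622.6, -37.8, 29.6]
ee_rot: [-0.18, -0.047, 0.982, -0.015]
ft_force: [-0.3, -0.2, -0.4]
gripper_width: 38.4
grasp_force: 0.0
clock: 14.0
position: [623.4, -35.3, 227.2]
ee_rot: [-0.177, -0.047, 0.983, -0.016]
ft_force: [-0.9, 0.5, 0.3]
gripper_width: 38.6
grasp_force: 0.0
0.89 [283.9, 227.9] [[603.49787441 -33.28973565  15.        ]]
```

View pics/w4c.png

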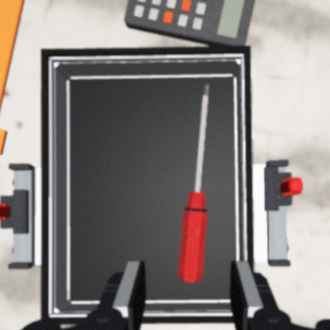

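```bash
python3 -m handwheel '[[[0.0195,0.042,0,0,0,0,0.6],[0.0195,0.042,0,0,0,0,0.6],[0.0195,0.042,0,0,0,0,0.6],[0.0195,0.042,0,0,0,0,0.6],[0.0195,0.042,0,0,0,0,0.6],[0.0195,0.042,0,0,0,0,0.6],[0.0195,0.042,0,0,0,0,0.6],[0.0195,0.042,0,0,0,0,0.6]]]'
python3 -m handwheel '[[[0.0195,0.042,0,0,0,0,0.6],[0.0195,0.042,0,0,-8,0,0.6],[0,0,0,0,-8,0,0.6],[0,0,0,0,-8,0,0.6],[0,0,0,0,-8,0,0.6],[0,0,0,0,-8,0,0.6],[0,0,0,0,-8,0,0.6],[0,0,0,0,-8,0,0.6]]]'
python3 -m handwheel '[[[0,0,0,0,-8,0,0.6],[0,0,0,0,-8,0,0.6],[0,0,0,0,0,0,0.6]]]'
python3 - <<'E'
from h import *
s=read_state();print(s['q'],rot(s['ee_rot']).as_matrix().round(3));g=np.array([466,366,122.]); z=rot(s['ee_rot']).as_matrix()[:,2]
t=g+5*z; togo(t-80*z+[0,0,60]); togo(t-70*z); togo(t)
E
```

```text
clock: 14.9
position: [442.8, 286.8, 272.2]
ee_rot: [-0.181, -0.047, 0.982, -0.016]
ft_force: [1.1, 0.3, 0.1]
gripper_width: 51.1
grasp_force: 0.0
clock: 15.7
position: [399.3, 365.2, 285.5]
ee_rot: [0.305, -0.048, 0.951, 0.009]
ft_force: [0.7, -0.1, -1.0]
gripper_width: 51.6
grasp_force: 0.0
clock: 16.0
position: [396.6, 362.3, 280.2]
ee_rot: [0.431, -0.05, 0.901, 0.012]
ft_force: [-0.4, -1.1, -1.0]
gripper_width: 51.2
grasp_force: 0.0
[ 1.11172322 -0.07562157 -0.62221822  0.45604731 -0.72888323  0.77930709] [[-0.624 -0.1    0.775]
 [-0.079  0.995  0.065]
 [-0.777 -0.021 -0.629]]
tool shift m [ 0.0328 -0.0012  0.0408] pos [396.6 362.3 280.2]
tool shift m [0.0794 0.0001 0.0885] pos [396.6 362.3 280.2]
tool shift m [7.940e-02 1.000e-04 1.585e-01] pos [396.6 362.3 280.2]
```

```bash
python3 -m handwheel '[[[0.02,0,0.022,0,0,0,0.6],[0.02,0,0.022,0,0,0,0.6],[0.02,0,0.022,0,0,0,0.6],[0.0194,0,0.0225,0,0,0,0.6],[0,0,0.025,0,0,0,0.6],[0,0,0.02,0,0,0,0.6],[0,0,0,0,0,0,0.6]]]'
python3 - <<'E'
from h import *
s=read_state();print(s['q']);g=np.array([466,366,122.]); z=rot(s['ee_rot']).as_matrix()[:,2]
togo(g+5*z)
E
```

```text
clock: 16.7
position: [455.6, 369.3, 138.1]
ee_rot: [0.43, -0.047, 0.902, 0.014]
ft_force: [0.3, -0.6, 0.1]
gripper_width: 51.2
grasp_force: 0.0
[ 0.99140606  0.18562881 -0.83388125 -0.09759401 -0.65800189  0.65900571]
tool shift m [ 0.0062 -0.004   0.023 ] pos [455.6 369.3 138.1]
```

```bash
python3 -m handwheel '[[[0.003,-0.003,0.012,0,0,0,0.6],[0.003,-0.001,0.011,0,0,0,0.6],[0,0,0,0,0,0,0.6],[0,0,0,0,0,0,0],[0,0,0,0,0,0,0],[0,0,0,0,0,0,0],[0,0,0,0,0,0,0],[0,0,0,0,0,0,0]]]' 50
python3 - <<'E'
from h import *
m,im=shot('side'); cv2.imwrite('pics/s2c.png',cv2.resize(im[220:380,150:370,::-1],(550,400)))
E
```

```text
clock: 17.5
position: [468.7, 366.4, 122.1]
ee_rot: [0.432, -0.047, 0.9, 0.015]
ft_force: [-0.3, -4.0, 5.3]
gripper_width: 13.9
grasp_force: 48.8
```

View pics/s2c.png

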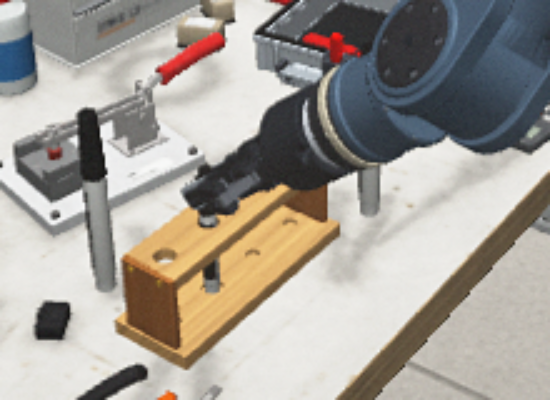

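```bash
python3 -m handwheel '[[[-0.01,0,-0.008,0,0,0,0],[-0.016,0,-0.013,0,0,0,0],[-0.016,0,-0.013,0,0,0,0],[-0.016,-0.001,-0.013,0,0,0,0],[-0.016,-0.001,-0.013,0,0,0,0],[-0.016,0,-0.013,0,0,0,0],[-0.016,0,-0.013,0,0,0,0],[0,0,0,0,0,0,0]]]' 80
python3 -m handwheel '[[[0,0,0,0,8.25,0,0],[0,0,0,0,8.25,0,0],[0,0,0,0,8.25,0,0],[0,0,0,0,8.25,0,0],[0,0,0,0,8.25,0,0],[0,0,0,0,8.25,0,0],[0,0,0,0,8.25,0,0],[0,0,0,0,8.25,0,0]]]'
python3 -m handwheel '[[[0,0,0,0,8.25,0,0],[0,0,0,0,6,0,0],[0,0,0,0,0,0,0]]]'
python3 - <<'E'
from h import *
s=read_state();print(s['q'],rot(s['ee_rot']).as_matrix().round(3));m,im=shot('wrist')
for d in silhouettes('marker','wrist')[:2]: print(d['conf'],d['at'])
y=np.radians(6.66);C=np.array([566.8,-78.8])
w=lambda x,yy:C+[x*np.cos(y)-yy*np.sin(y),x*np.sin(y)+yy*np.cos(y)]
z=rot(s['ee_rot']).as_matrix()[:,2]
g=w(50,-40); print(g); togo(np.r_[g,200]); togo(np.r_[g,42])
E
```

```text
clock: 18.35
position: [468.5, 367.5, 261.3]
ee_rot: [0.433, -0.046, 0.9, 0.017]
ft_force: [-0.4, 0.1, -0.9]
gripper_width: 12.6
grasp_force: 77.8
clock: 19.15
position: [468.2, 366.7, 257.7]
ee_rot: [-0.129, -0.047, 0.99, -0.012]
ft_force: [1.0, 1.2, -0.4]
gripper_width: 12.8
grasp_force: 77.9
clock: 19.45
position: [469.7, 366.1, 251.1]
ee_rot: [-0.253, -0.044, 0.966, -0.021]
ft_force: [0.6, 0.2, -1.3]
gripper_width: 12.6
grasp_force: 77.8
[0.56064066 0.74830667 0.72361754 2.01855171 0.20742112 0.41906791] [[-0.868 -0.096 -0.487]
 [-0.075  0.995 -0.062]
 [ 0.49  -0.018 -0.871]]
0.81 [62.9, 206.2]
0.78 [281.1, 212.4]
[ 621.10168674 -112.73120712]
tool shift m [-0.1222 -0.491   0.0044] pos [468.7 366.5 255.4]
tool shift m [-0.1983 -0.4886  0.1429] pos [468.7 366.5 255.4]
```

```bash
python3 -m handwheel '[[[-0.011,-0.045,0,0,0,0,0],[-0.011,-0.045,0,0,0,0,0],[-0.011,-0.045,0,0,0,0,0],[-0.011,-0.045,0,0,0,0,0],[-0.011,-0.045,0,0,0,0,0],[-0.011,-0.045,0,0,0,0,0],[-0.011,-0.045,0,0,0,0,0],[-0.011,-0.045,0,0,0,0,0]]]'
python3 -m handwheel '[[[-0.011,-0.045,0,0,0,0,0],[-0.011,-0.045,0,0,0,0,0],[-0.011,-0.04,0,0,0,0,0],[0,0,0,0,0,0,0],[0,0,0,0,0,0,0]]]'
python3 - <<'E'
from h import *
togo([621.1,-112.7,42])
m,im=shot('wrist','w5')
E
```

```text
clock: 20.35
position: [580.1, 14.0, 222.8]
ee_rot: [-0.244, -0.046, 0.968, -0.019]
ft_force: [0.8, 0.0, -0.2]
gripper_width: 13.0
grasp_force: 77.8
clock: 20.85
position: [621.7, -112.0, 208.0]
ee_rot: [-0.246, -0.045, 0.968, -0.019]
ft_force: [0.4, 0.2, -0.2]
gripper_width: 13.1
grasp_force: 78.0
tool shift m [-0.0786  0.0018  0.1462] pos [ 621.7 -112.   208. ]
```

View pics/w5.png

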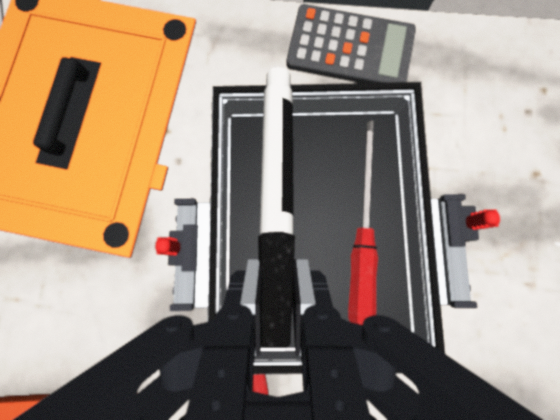

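```bash
python3 -m handwheel '[[[-0.016,0.001,0.029,0,0,0,0],[-0.016,0,0.029,0,0,0,0],[-0.016,0,0.029,0,0,0,0],[-0.016,0,0.029,0,0,0,0],[-0.008,0,0.015,0,0,0,0],[-0.004,0,0.008,0,0,0,0],[0,0,0,0,0,0,0],[0,0,0,0,0,0,0]]]'
python3 -m handwheel '[[[-0.003,0,0.005,0,0,0,0],[0,0,0,0,0,0,0],[0,0,0,0,0,0,0]]]'
```

```text
clock: 21.7
position: [622.1, -112.1, 49.5]
ee_rot: [-0.247, -0.046, 0.968, -0.019]
ft_force: [0.3, -0.1, -0.3]
gripper_width: 12.7
grasp_force: 78.0
clock: 22.0
position: [622.0, -113.0, 42.3]
ee_rot: [-0.248, -0.046, 0.968, -0.019]
ft_force: [-1.0, -0.2, -0.2]
gripper_width: 12.7
grasp_force: 78.0
```

```bash
python3 -m handwheel '[[[-0.0025,0,0.0045,0,0,0,0],[-0.0025,0,0.0045,0,0,0,0],[0,0,0,0,0,0,0],[0,0,0,0,0,0,0.15],[0,0,0,0,0,0,0.25],[0,0,0,0,0,0,0.4],[0,0,0,0,0,0,0.4],[0,0,0,0,0,0,0.4]]]'
python3 -m handwheel '[[[0.008,0,-0.015,0,0,0,0.4],[0.016,0,-0.029,0,0,0,0.4],[0.016,0,-0.029,0,0,0,0.4],[0.016,0,-0.029,0,0,0,0.4],[0.016,0,-0.029,0,0,0,0.4],[0.016,0,-0.029,0,0,0,0.4],[0.016,0,-0.029,0,0,0,0.4],[0,0,0,0,0,0,0.4]]]'
python3 - <<'E'
from h import *
m,im=shot('wrist','w6'); s=read_state();print(s['q'])
for d in silhouettes('marker','wrist')[:3]: print(d['conf'],d['at'],onz(m,[d['at']],12))
for d in silhouettes('lid','wrist')[:2]: print(d['conf'],d['at'],onz(m,[d['at']],17))
E
```

```text
clock: 22.8
position: [621.9, -113.1, 31.8]
ee_rot: [-0.248, -0.046, 0.968, -0.019]
ft_force: [-0.2, 0.8, -0.7]
gripper_width: 34.6
grasp_force: 0.0
clock: 23.6
position: [621.9, -110.2, 251.9]
ee_rot: [-0.245, -0.046, 0.968, -0.019]
ft_force: [0.2, -0.5, 0.3]
gripper_width: 34.2
grasp_force: 0.0
[-0.12140303  0.87747015  0.98760654  2.16614307 -0.11671419 -0.18690505]
0.83 [283.4, 239.9] [[ 582.63180294 -110.77796343   12.        ]]
0.75 [550.6, 132.1] [[429.83744978 181.47611433  12.        ]]
0.84 [93.6, 131.8] [[ 479.73382213 -341.82180173   17.        ]]
```

View pics/w6.png

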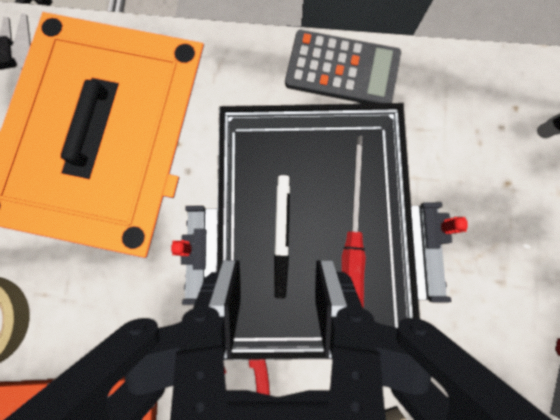

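```bash
python3 - <<'E'
from h import *
m=camera_model('wrist'); print(m['xyz'])
p=onz(m,[[52.5,27.5],[185,53],[133.5,237.5]],18); print(p.round(1), np.linalg.norm(p[1]-p[0]),np.linalg.norm(p[2]-p[1]))
c=(p[0]+p[2])/2; ax=p[2]-p[1]; print('lid centre',c,'yaw',np.degrees(np.arctan2(ax[1],ax[0])))
h=onz(m,[[98,86],[72,160]],41); print('handle',h,h.mean(0))
y=np.radians(6.66);C=np.array([566.8,-78.8])
Rm=np.array([[np.cos(y),np.sin(y)],[-np.sin(y),np.cos(y)]])
t=onz(m,[[460,223],[179,249]],92); print(t,(t[:,:2]-C)@Rm.T)
cc=onz(m,[[219,107],[403,103]],49); print(cc,(cc[:,:2]-C)@Rm.T)
E
```

```text
[ 611.57326295 -108.88106662  400.31954459]
[[ 354.3 -411.3   18. ]
 [ 371.9 -248.2   18. ]
 [ 594.7 -272.6   18. ]] 164.0815925211881 224.1524552242451
lid centre [ 474.5260672  -341.96134015   18.        ] yaw -6.2400236650219565
handle [[ 434.86760412 -329.43488838   41.        ]
 [ 520.89362253 -341.31616238   41.        ]] [ 477.88061333 -335.37552538   41.        ]
[[ 557.65659713   41.07952721   92.        ]
 [ 604.05408931 -199.77955962   92.        ]] [[   4.82160736  120.13099085]
 [  22.97180536 -124.48380286]]
[[ 450.15804874 -192.01919167   49.        ]
 [ 427.91535329    1.44068525   49.        ]] [[-128.98569616  -98.92734881]
 [-128.64133192   95.80668235]]
```

```bash
python3 -m handwheel '[[[0,0,0,0,-7.2,0,0.2],[0,0,0,0,-7.2,0,0],[0,0,0,0,-7.2,0,0],[0,0,0,0,-7.2,0,0],[0,0,0,0,0,0,0]]]' 
python3 - <<'E'
from h import *
togo([624.2,-197.1,130],96.66)
E
```

```text
clock: 24.25
position: [616.4, -109.9, 246.4]
ee_rot: [-0.006, -0.048, 0.999, -0.007]
ft_force: [-0.1, 0.1, 0.6]
gripper_width: -0.3
grasp_force: 0.0
tool shift m [-0.0008 -0.0861  0.1175] pos [ 616.4 -109.9  246.4]
turn deg [-0.7 -0.7 -1.1] q6 -0.27
turn deg [ -1.2   1.1 178.9] q6 -0.27
```

```bash
python3 -m handwheel '[[[0,-0.043,0.02,-0.7,-0.7,-1.1,0],[0,-0.043,0.04,0,0,0,0],[0,0,0.04,0,0,0,0],[0,0,0,0,0,0,0],[0,0,0,0,0,0,0]]]' 
python3 - <<'E'
from h import *
togo([624.2,-197.1,82],96.66)
m,im=shot('wrist','w7'); cv2.imwrite('pics/w7c.png',im[150:,100:460,::-1])
E
```

```text
clock: 24.75
position: [630.0, -189.4, 153.3]
ee_rot: [-0.002, -0.059, 0.998, 0.0]
ft_force: [0.1, -0.3, 1.4]
gripper_width: 0.1
grasp_force: 0.0
tool shift m [ 0.0065 -0.007   0.0713] pos [ 630.  -189.4  153.3]
turn deg [ 0.  -0.2  0.1] q6 -0.41
turn deg [   0.3    0.  -179.9] q6 -0.41
```

View pics/w7c.png

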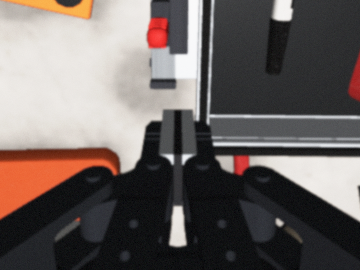

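```bash
python3 - <<'E'
from h import *
m=camera_model('wrist'); t=onz(m,[[258,182]],92)[0]; print(m['xyz'],t)
y=np.radians(6.66);a=np.array([np.cos(y),np.sin(y),0])
togo(np.r_[(t+21*a)[:2],82]); togo(np.r_[(t-2*a)[:2],82])
E
```

```text
[ 549.61152911 -198.65983842  284.57469968] [ 601.82213526 -203.60499479   92.        ]
tool shift m [ 0.0096 -0.0107  0.0729] pos [ 631.  -189.3  154.9]
tool shift m [ 0.0326 -0.0107  0.0729] pos [ 631.  -189.3  154.9]
```

```bash
python3 -m handwheel '[[[0.008,-0.0105,0,0,0,0,0],[0,0,0.03,0,0,0,0],[0,0,0.03,0,0,0,0],[0,0,0.012,0,0,0,0],[0,0,0,0,0,0,0],[0,0,0,0,0,0,0]]]' 
python3 -m handwheel '[[[0.004,0,0,0,0,0,0],[0.006,0,0,0,0,0,0],[0.006,0,0,0,0,0,0],[0.006,0,0,0,0,0,0],[0.003,0,0,0,0,0,0],[0,0,0,0,0,0,0]]]' 
python3 - <<'E'
from h import *
s=read_state();print(s['ft_force'])
y=np.radians(6.66);C=np.array([567,-79.6]);Rm=np.array([[np.cos(y),np.sin(y)],[-np.sin(y),np.cos(y)]])
print('tool in case',Rm@(s['position'][:2]-C))
m,im=shot('wrist','w8')
for k in ('bolt_right_tab','bolt_left_tab'):
  for d in silhouettes(k,'wrist')[:1]:
    t=onz(m,[d['at']],85)[0]; print(k,d['conf'],d['at'],t,Rm@(t[:2]-C))
E
```

```text
clock: 25.4
position: [624.1, -201.5, 83.7]
ee_rot: [0.001, -0.059, 0.998, -0.001]
ft_force: [0.1, -0.1, 0.3]
gripper_width: -0.0
grasp_force: 0.0
clock: 26.0
position: [597.7, -204.2, 82.1]
ee_rot: [0.0, -0.058, 0.998, -0.001]
ft_force: [0.0, -0.2, 0.4]
gripper_width: 0.2
grasp_force: 0.2
[ 0.0473873  -0.15943114  0.38306477]
tool in case [  16.0808743  -127.33291136]
bolt_right_tab 0.69 [289.9, 233.7] [ 569.99522725 -202.28829697   85.        ] [ -11.25404788 -122.20775755]
```

```bash
python3 -m handwheel '[[[-0.004,0,0,0,0,0,0],[0,0,-0.04,0,0,0,0],[-0.01,0.03,-0.04,0,0,0,0],[-0.01,0.04,-0.04,0,0,0,0],[-0.01,0.04,-0.04,0,0,0,0],[-0.01,0,0,0,0,0,0],[0,0,0,0,0,0,0]]]' 
cat >> h.py <<'E'
Y=np.radians(6.66);CC=np.array([567,-79.6]);RM=np.array([[np.cos(Y),np.sin(Y)],[-np.sin(Y),np.cos(Y)]])
def tocase(p): return (np.atleast_2d(p)[:,:2]-CC)@RM.T
def toworld(p): return np.array(p)@RM+CC
def redblobs(m,im,z=75,zt=92):
    h=cv2.cvtColor(im,cv2.COLOR_RGB2HSV); k=((h[...,0]<6)|(h[...,0]>174))&(h[...,1]>150)&(h[...,2]>60)
    n,_,st,ce=cv2.connectedComponentsWithStats(k.astype(np.uint8))
    for s,c in zip(st[1:],ce[1:]):
        if s[4]>60:
            p=tocase(onz(m,[c],z))[0]
            if abs(abs(p[1])-125)<25 and -60<p[0]<90: print('red',c.round(1),s,'case',p.round(1))
E
python3 - <<'E'
from h import *
m,im=shot('wrist','w9'); print(read_state()['position'],m['xyz']); redblobs(m,im)
for k in ('bolt_right_tab','bolt_left_tab'):
  for d in silhouettes(k,'wrist')[:2]: print(k,d['conf'],d['at'],tocase(onz(m,[d['at']],75)))
E
```

```text
clock: 26.85
position: [629.2, -99.7, 231.2]
ee_rot: [0.001, -0.06, 0.998, -0.001]
ft_force: [0.0, 0.0, -0.3]
gripper_width: 0.1
grasp_force: 0.0
[ 628.01649843 -100.48741218  229.94071777] [ 547.54667406 -109.07332189  360.67185053]
red [148.  115.1] [136 105  25  20 427] case [   0.3 -128.8]
red [472.3 123.7] [456 114  33  20 532] case [  6.2 126. ]
bolt_right_tab 0.58 [161.8, 113.4] [[  -1.03858519 -117.90917263]]
bolt_left_tab 0.72 [455.0, 121.7] [[  4.59336253 112.22022581]]
bolt_left_tab 0.24 [351.4, 148.9] [[26.12422324 32.59587659]]
```

```bash
sed -i 's/CC=np.array(\[567,-79.6\])/CC=np.array([567.1,-80.6])/' h.py
python3 -m handwheel '[[[0.02,-0.04,-0.01,0,0,4,1],[0.02,-0.04,-0.01,0,0,4,1],[0,-0.04,-0.01,0,0,4.9,1],[0,-0.04,-0.01,0,0,0,1],[0,-0.04,0,0,0,0,1],[0,-0.04,0,0,0,0,1],[0,0,0,0,0,0,1],[0,0,0,0,0,0,1]]]' 
cat >> h.py <<'E'
def lidpose(m,im,zl=0):
    h=cv2.cvtColor(im,cv2.COLOR_RGB2HSV); o=((h[...,0]>7)&(h[...,0]<22)&(h[...,1]>150)&(h[...,2]>90)).astype(np.uint8)
    o=cv2.morphologyEx(o,cv2.MORPH_OPEN,np.ones((3,3)))
    n,l,st,ce=cv2.connectedComponentsWithStats(o); i=1+np.argmax(st[1:,4]); o=(l==i).astype(np.uint8)
    hull=np.zeros_like(o); c=max(cv2.findContours(o,cv2.RETR_EXTERNAL,cv2.CHAIN_APPROX_NONE)[0],key=cv2.contourArea); cv2.fillPoly(hull,[cv2.convexHull(c)],1)
    n,l,st,ce=cv2.connectedComponentsWithStats(((hull>0)&(h[...,2]<60)).astype(np.uint8))
    P=[]
    for s,cc in zip(st[1:],ce[1:]):
        if s[4]>40: w=onz(m,[cc],zl+18)[0]; P.append(w); print('dark',cc.round(1),s,w.round(1))
    return np.array(P)
E
python3 - <<'E'
from h import *
m,im=shot('wrist','w10'); print(read_state()['position'],m['xyz']); lidpose(m,im)
for d in silhouettes('lid_handle','wrist')[:2]: print(d['conf'],d['at'],onz(m,[d['at']],30))
E
```

```text
clock: 27.8
position: [579.3, -344.5, 269.4]
ee_rot: [-0.001, 0.056, 0.998, 0.0]
ft_force: [0.7, -0.2, 0.5]
gripper_width: 85.0
grasp_force: 0.0
[ 579.68089009 -343.33312438  269.78364907] [ 498.07078873 -335.00630028  399.14516878]
dark [263.9  60. ] [ 247    0   33  123 3763] [ 472.1 -345.5   18. ]
dark [190.  173.1] [180 164  21  20 308] [ 577.6 -440.7   18. ]
dark [340.6 173.1] [331 164  20  19 306] [ 595.9 -275.5   18. ]
0.71 [264.1, 92.2] [[ 502.17783805 -348.5761916    30.        ]]
0.58 [554.8, 177.7] [[623.34558098 -52.00199873  30.        ]]
```

```bash
python3 - <<'E'
from h import *
togo([474.4,-345,36],83.7)
E
```

```text
tool shift m [ 0.1047 -0.0138  0.2343] pos [ 580.1 -342.6  270.2]
turn deg [-0.  -0.   0.1] q6 -0.42
turn deg [   0.    -0.  -179.9] q6 -0.42
```

```bash
python3 -m handwheel '[[[0.026,-0.003,0.04,0,0,0,1],[0.026,-0.003,0.04,0,0,0,1],[0.026,-0.004,0.04,0,0,0,1],[0.026,-0.004,0.04,0,0,0,1],[0,0,0.035,0,0,0,1],[0,0,0.02,0,0,0,1],[0,0,0.01,0,0,0,1],[0,0,0,0,0,0,1]]]' 
python3 - <<'E'
from h import *
togo([474.4,-345,36],83.7)
m,im=shot('wrist')
lidpose(m,im)
E
```

```text
clock: 28.7
position: [475.6, -344.7, 45.1]
ee_rot: [-0.0, 0.053, 0.999, 0.0]
ft_force: [-0.3, 0.1, 0.5]
gripper_width: 85.3
grasp_force: 0.0
tool shift m [ 0.0012 -0.0005  0.0091] pos [ 475.6 -344.7   45.1]
turn deg [ 0.  -0.   0.2] q6 -0.52
turn deg [ 1.000e-01  0.000e+00 -1.798e+02] q6 -0.52
dark [62.5 12.7] [  28    0   65   32 1519] [ 358.8 -416.4   18. ]
dark [486.7  13.5] [ 457    0   65   34 1643] [ 376.7 -251.1   18. ]
dark [274.2 247. ] [  238   138    74   234 15238] [ 468.1 -344.9   18. ]
dark [136.5 343.5] [  67  276  116  135 5962] [ 516.6 -424.6   18. ]
dark [417. 342.] [ 372  276  110  135 5678] [ 531.7 -274.9   18. ]
dark [277.4 402.5] [ 191  391  174   21 2690] [ 565.6 -353.7   18. ]
```

```bash
python3 -m handwheel '[[[0.001,-0.001,0.009,0,0,0,1],[0,0,0,0,0,0,1],[0,0,0,0,0,0,0],[0,0,0,0,0,0,0],[0,0,0,0,0,0,0],[0,0,0,0,0,0,0],[0,0,0,0,0,0,0],[0,0,0,0,0,0,0]]]' 80
python3 -m handwheel '[[[0,0,0,0,0,0,0],[0,0,-0.01,0,0,0,0],[0,0,-0.02,0,0,0,0],[0,0,-0.04,0,0,0,0],[0,0,-0.04,0,0,0,0],[0,0,-0.03,0,0,0,0],[0,0,0,0,0,0,0]]]' 110
```

```text
clock: 29.55
position: [474.9, -347.0, 37.3]
ee_rot: [0.001, 0.054, 0.999, -0.001]
ft_force: [-2.1, 0.3, 5.0]
gripper_width: 16.4
grasp_force: 78.3
clock: 30.25
position: [476.3, -347.8, 181.6]
ee_rot: [0.003, 0.054, 0.999, -0.002]
ft_force: [1.0, -0.3, -3.3]
gripper_width: 15.6
grasp_force: 108.1
```

```bash
python3 - <<'E'
from h import *
togo([567.6,-80.6,181],96.66)
E
```

```text
tool shift m [-6.200e-02  2.755e-01 -1.000e-04] pos [ 476.3 -347.8  181.6]
turn deg [ -0.3   0.4 -12.8] q6 -0.52
turn deg [  0.5   0.4 167.2] q6 -0.52
```

```bash
python3 -m handwheel '[[[-0.008,0.034,-0.002,0,0,0,0],[-0.008,0.034,0,0,0,0,0],[-0.008,0.034,0,0,0,0,0],[-0.008,0.034,0,0,0,0,0],[-0.008,0.034,0,0,0,0,0],[-0.008,0.034,0,0,0,0,0],[-0.007,0.034,0,0,0,0,0],[-0.007,0.034,0,0,0,0,0]]]'
python3 -m handwheel '[[[0,0,0,0,0,-4.3,0],[0,0,0,0,0,-4.3,0],[0,0,0,0,0,-4.2,0],[0,0,0,0,0,0,0],[0,0,0,0,0,0,0]]]'
python3 - <<'E'
from h import *
togo([567.6,-80.6,181],96.66)
s=read_state(); zl=s['position'][2]-37
for n in ('scene','side'):
  m,im=shot(n); print(n); lidpose(m,im,zl)
E
```

```text
clock: 31.05
position: [565.2, -81.4, 177.6]
ee_rot: [-0.001, 0.054, 0.999, -0.0]
ft_force: [-0.6, -0.3, -3.8]
gripper_width: 15.8
grasp_force: 108.2
clock: 31.55
position: [565.2, -82.8, 178.0]
ee_rot: [-0.0, -0.057, 0.998, -0.0]
ft_force: [0.5, 0.4, -2.6]
gripper_width: 15.6
grasp_force: 108.4
tool shift m [-0.0026  0.002  -0.003 ] pos [565.2 -82.8 178. ]
turn deg [-0.  -0.  -0.2] q6 -0.26
turn deg [-1.000e-01  1.000e-01  1.798e+02] q6 -0.26
scene
dark [302.3 189. ] [284 169  37  39 592] [ 584.1 -111.8  159. ]
dark [285.3 221.3] [272 214  34  18  72] [536.6  22.8 159. ]
side
dark [301.5 185.6] [289 176  24  20 212] [ 608.2 -117.2  159. ]
dark [318.6 193.5] [308 187  21  13 109] [539.3 -99.2 159. ]
```

```bash
python3 -m handwheel '[[[-0.002,0.002,0.02,0,0,0,0],[0,0,0.03,0,0,0,0],[0,0,0.03,0,0,0,0],[0,0,0.009,0,0,0,0],[0,0,0,0,0,0,0],[0,0,0,0,0,0,0]]]'
python3 -m handwheel '[[[0,0,0.005,0,0,0,0],[0,0,0.004,0,0,0,0],[0,0,0,0,0,0,0],[0,0,0,0,0,0,0]]]'
python3 - <<'E'
from h import *
s=read_state();togo([567.6,-80.6,77],96.66);print(s['ft_force'],s['ft_torque'])
E
```

```text
clock: 32.25
position: [568.2, -80.9, 90.8]
ee_rot: [0.001, -0.057, 0.998, -0.001]
ft_force: [0.4, 0.2, -3.2]
gripper_width: 15.6
grasp_force: 108.3
clock: 32.65
position: [567.5, -80.8, 80.9]
ee_rot: [0.0, -0.058, 0.998, -0.001]
ft_force: [-0.6, 0.2, -2.8]
gripper_width: 15.3
grasp_force: 108.4
tool shift m [-0.0001  0.0002  0.0039] pos [567.5 -80.8  80.9]
turn deg [-0.1  0.  -0.1] q6 -0.26
turn deg [1.000e-01 1.000e-01 1.799e+02] q6 -0.26
[-0.59305247  0.15009063 -2.79180146] [-0.03340629 -0.01747004  0.04761756]
```

```bash
python3 -m handwheel '[[[0,0,0.002,0,0,0,0],[0,0,0.002,0,0,0,0],[0,0,0,0,0,0,0]]]'
python3 -m handwheel '[[[0,0,0.001,0,0,0,0],[0,0,0,0,0,0,0],[0,0,0,0,0,0,0]]]'
python3 -m handwheel '[[[0,0,0,0,0,0,0.3],[0,0,0,0,0,0,0.6],[0,0,0,0,0,0,1],[0,0,0,0,0,0,1],[0,0,-0.02,0,0,0,1],[0,0,-0.04,0,0,0,1],[0,0,-0.04,0,0,0,1],[0,0,-0.03,0,0,0,1]]]' 60
python3 -m handwheel '[[[0,0,-0.04,0,0,0,0],[-0.02,0,-0.04,0,0,0,0],[-0.04,0,-0.03,0,0,0,0],[-0.02,0,0,0,0,0,0],[0,0,0,0,0,0,0]]]'
python3 - <<'E'
from h import *
s=read_state();print(s['position'],s['q'])
m,im=shot('wrist','w11');print(m['xyz']); P=lidpose(m,im,40); print(tocase(P)); redblobs(m,im)
E
```

```text
clock: 32.95
position: [567.7, -80.8, 77.2]
ee_rot: [0.001, -0.058, 0.998, -0.001]
ft_force: [-0.7, -0.4, 4.1]
gripper_width: 15.8
grasp_force: 109.1
clock: 33.25
position: [567.7, -80.8, 77.2]
ee_rot: [0.001, -0.058, 0.998, -0.001]
ft_force: [-4.6, 0.6, 13.8]
gripper_width: 15.2
grasp_force: 110.7
clock: 34.05
position: [567.8, -80.7, 208.0]
ee_rot: [0.001, -0.058, 0.998, -0.001]
ft_force: [0.7, -0.2, 0.4]
gripper_width: 85.5
grasp_force: 0.0
clock: 34.55
position: [649.2, -71.0, 315.1]
ee_rot: [0.001, -0.058, 0.998, -0.001]
ft_force: [-0.8, -0.1, -1.2]
gripper_width: 12.0
grasp_force: 0.0
[649.20866559 -71.03893466 315.12688209] [-1.08622456e-01  4.66283002e-01  5.05038434e-01  1.60766091e+00
 -8.20388395e-04 -2.24583679e-01]
[567.63145525 -80.17504161 444.65155544]
dark [277.1  81.8] [ 262   21   32  121 3435] [564.6 -81.2  58. ]
dark [204.2 189.4] [195 181  19  18 279] [ 689.  -150.3   58. ]
dark [350.1 189.8] [341 181  19  19 278] [670.   14.7  58. ]
[[ -2.53123413  -0.33811315]
 [112.99783517 -83.36980843]
 [113.28033531  82.76630699]]
red [146.7  83.8] [138  77  19  15 216] case [-1.000e-01 -1.288e+02]
red [406.4  90.3] [396  83  19  16 207] case [  5.8 127.8]
```

```bash
python3 -m handwheel '[[[-0.015,0.0415,0.04,0,0,0,0],[-0.015,0.0415,0.04,0,0,0,0],[0,0,0.045,0,0,0,0],[0,0,0.045,0,0,0,0],[0,0,0.045,0,0,0,0],[0,0,0.015,0,0,0,0],[0,0,0,0,0,0,0]]]' 60
python3 - <<'E'
from h import *
s=read_state();print(tocase(s['position']));togo(np.r_[toworld([113,83]),72],96.66)
E
```

```text
clock: 35.3
position: [660.6, 0.3, 95.2]
ee_rot: [-0.003, -0.058, 0.998, -0.0]
ft_force: [-0.4, -0.2, 0.2]
gripper_width: 0.2
grasp_force: 0.0
[[102.2635055   69.50676232]]
tool shift m [-0.0109  0.0135  0.0231] pos [6.606e+02 3.000e-01 9.520e+01]
turn deg [-0.  -0.3 -0.1] q6 -0.11
turn deg [ -0.5   0.  179.9] q6 -0.11
```

```bash
python3 -m handwheel '[[[-0.011,0.0135,0,0,0,0,0],[0,0,0.012,0,0,0,0],[0,0,0.01,0,0,0,0],[0,0,0.002,0,0,0,0],[0,0,0.002,0,0,0,0],[0,0,0.002,0,0,0,0],[0,0,0,0,0,0,0],[0,0,0,0,0,0,0]]]' 60
python3 - <<'E'
from h import *
s=read_state();print(s['ft_force'],tocase(s['position']),s['position'])
E
```

```text
clock: 36.1
position: [673.5, 15.0, 70.8]
ee_rot: [0.001, -0.058, 0.998, -0.001]
ft_force: [0.5, 0.5, -0.3]
gripper_width: 0.2
grasp_force: 0.1
[ 0.45583053  0.49244823 -0.26767707] [[116.76944665  82.64820755]] [673.4961503   15.03309617  70.78894169]
```

```bash
python3 -m handwheel '[[[0.003,0,0.002,0,0,0,0],[0,0,0.002,0,0,0,0],[0,0,0,0,0,0,0]]]' 60
python3 -m handwheel '[[[0,0,0.001,0,0,0,0],[0,0,0.001,0,0,0,0],[0,0,0,0,0,0,0]]]' 60
python3 -m handwheel '[[[0,0,0.001,0,0,0,0],[0,0,0.001,0,0,0,0],[0,0,0,0,0,0,0]]]' 60
```

```text
clock: 36.4
position: [672.8, 15.0, 68.4]
ee_rot: [0.003, -0.058, 0.998, -0.0]
ft_force: [5.1, 1.2, 6.8]
gripper_width: 0.1
grasp_force: 3.2
clock: 36.7
position: [672.8, 15.1, 66.7]
ee_rot: [0.003, -0.058, 0.998, -0.0]
ft_force: [2.6, 1.5, 8.9]
gripper_width: -0.1
grasp_force: 4.4
clock: 37.0
position: [672.9, 15.1, 66.4]
ee_rot: [0.004, -0.058, 0.998, -0.001]
ft_force: [-1.7, 1.2, 22.2]
gripper_width: -0.3
grasp_force: 11.1
```

```bash
python3 -m handwheel '[[[0,0,-0.027,0,0,0,0],[0.045,0,0,0,0,0,0],[0.045,0,0,0,0,0,0],[0.045,0,0,0,0,0,0],[0.045,0,0,0,0,0,0],[0.043,0,0,0,0,0,0],[0,0,0,0,0,0,0],[0,0,0,0,0,0,0]]]' 60
python3 - <<'E'
from h import *
s=read_state();print(tocase(s['position']));togo(np.r_[toworld([-113,83]),67],96.66)
E
```

```text
clock: 37.8
position: [448.6, -10.9, 90.0]
ee_rot: [0.001, -0.057, 0.998, -0.001]
ft_force: [0.9, -0.6, 0.1]
gripper_width: 0.4
grasp_force: 0.0
[[-109.67125262   82.93436295]]
tool shift m [0.0034 0.0001 0.023 ] pos [448.6 -10.9  90. ]
turn deg [-0.1  0.1 -0.1] q6 -0.14
turn deg [2.000e-01 1.000e-01 1.799e+02] q6 -0.14
```

```bash
python3 -m handwheel '[[[0.003,0,0.012,0,0,0,0],[0,0,0.003,0,0,0,0],[0,0,0.002,0,0,0,0],[0,0,0.002,0,0,0,0],[0,0,0.002,0,0,0,0],[0,0,0.001,0,0,0,0],[0,0,0,0,0,0,0]]]' 60
python3 -m handwheel '[[[0,0,0.001,0,0,0,0],[0,0,0.0005,0,0,0,0],[0,0,0,0,0,0,0]]]' 60
```

```text
clock: 38.5
position: [446.7, -11.1, 67.8]
ee_rot: [0.001, -0.058, 0.998, -0.0]
ft_force: [0.6, 0.4, 4.4]
gripper_width: -0.2
grasp_force: 1.7
clock: 38.8
position: [446.7, -11.1, 66.5]
ee_rot: [0.001, -0.058, 0.998, -0.0]
ft_force: [-0.2, 1.3, 7.7]
gripper_width: -0.2
grasp_force: 3.7
```

```bash
python3 -m handwheel '[[[0,0,0.001,0,0,0,0],[0,0,0.0005,0,0,0,0],[0,0,0,0,0,0,0]]]' 60
python3 -m handwheel '[[[0,0,0.001,0,0,0,0],[0,0,0,0,0,0,0]]]' 60
python3 -m handwheel '[[[0,0,-0.028,0,0,0,0],[0,-0.042,0,0,0,0,0],[0,-0.042,0,0,0,0,0],[0,-0.042,0,0,0,0,0],[0,-0.04,0,0,0,0,0],[0,0,0,0,0,0,0],[0,0,0,0,0,0,0]]]' 60
python3 - <<'E'
from h import *
s=read_state();print(tocase(s['position']));togo(np.r_[toworld([-113,-83]),67],96.66)
E
```

```text
clock: 39.1
position: [446.8, -11.0, 66.3]
ee_rot: [0.002, -0.058, 0.998, -0.001]
ft_force: [-6.8, 0.7, 28.1]
gripper_width: -0.2
grasp_force: 14.0
clock: 39.3
position: [446.8, -11.1, 66.2]
ee_rot: [0.002, -0.058, 0.998, -0.001]
ft_force: [-11.3, 1.3, 42.3]
gripper_width: 0.0
grasp_force: 21.2
clock: 40.0
position: [464.9, -176.8, 91.3]
ee_rot: [0.0, -0.057, 0.998, -0.0]
ft_force: [-0.5, 1.4, 0.6]
gripper_width: 0.1
grasp_force: 0.0
[[-112.64052652  -83.73284894]]
tool shift m [0.0004 0.0007 0.0243] pos [ 464.9 -176.8   91.3]
turn deg [-0.   0.  -0.2] q6 -0.48
turn deg [0.000e+00 1.000e-01 1.798e+02] q6 -0.48
```

Near right: press to about 66.

```bash
python3 -m handwheel '[[[0,0,0.013,0,0,0,0],[0,0,0.003,0,0,0,0],[0,0,0.002,0,0,0,0],[0,0,0.002,0,0,0,0],[0,0,0.002,0,0,0,0],[0,0,0.002,0,0,0,0],[0,0,0.001,0,0,0,0],[0,0,0,0,0,0,0]]]' 60
python3 -m handwheel '[[[0,0,0.001,0,0,0,0],[0,0,0,0,0,0,0]]]' 60
python3 -m handwheel '[[[0,0,0.001,0,0,0,0],[0,0,0,0,0,0,0]]]' 60
```

```text
clock: 40.8
position: [465.2, -175.8, 67.3]
ee_rot: [0.001, -0.058, 0.998, -0.001]
ft_force: [-1.4, 1.5, 6.5]
gripper_width: -0.1
grasp_force: 3.2
clock: 41.0
position: [465.2, -175.8, 66.5]
ee_rot: [0.001, -0.058, 0.998, -0.001]
ft_force: [-2.3, 1.2, 10.0]
gripper_width: -0.1
grasp_force: 4.6
clock: 41.2
position: [465.2, -175.8, 66.3]
ee_rot: [0.001, -0.058, 0.998, -0.001]
ft_force: [-6.7, 2.9, 21.4]
gripper_width: -0.1
grasp_force: 10.6
```

Now far right.

```bash
python3 -m handwheel '[[[0,0,0.001,0,0,0,0],[0,0,-0.028,0,0,0,0],[-0.045,0,0,0,0,0,0],[-0.045,0,0,0,0,0,0],[-0.045,0,0,0,0,0,0],[-0.045,0,0,0,0,0,0],[-0.045,0,0,0,0,0,0],[0,0,0,0,0,0,0]]]' 60
python3 - <<'E'
from h import *
s=read_state();print(tocase(s['position']));togo(np.r_[toworld([113,-83]),67],96.66)
E
```

```text
clock: 42.0
position: [693.5, -148.9, 90.5]
ee_rot: [0.002, -0.059, 0.998, -0.001]
ft_force: [0.4, -0.3, 0.1]
gripper_width: -0.1
grasp_force: 0.0
[[117.59307742 -82.52951043]]
tool shift m [ 0.0047 -0.0004  0.0234] pos [ 693.5 -148.9   90.5]
turn deg [-0.1  0.2  0.1] q6 -0.33
turn deg [-3.000e-01 -1.000e-01 -1.799e+02] q6 -0.33
```

```bash
python3 -m handwheel '[[[0,0,0.013,0,0,0,0],[0,0,0.003,0,0,0,0],[0,0,0.002,0,0,0,0],[0,0,0.002,0,0,0,0],[0,0,0.002,0,0,0,0],[0,0,0.002,0,0,0,0],[0,0,0.001,0,0,0,0],[0,0,0,0,0,0,0]]]' 60
python3 -m handwheel '[[[0,0,0.001,0,0,0,0],[0,0,0,0,0,0,0]]]' 60
python3 -m handwheel '[[[0,0,0.001,0,0,0,0],[0,0,0,0,0,0,0]]]' 60
```

```text
clock: 42.8
position: [688.1, -150.6, 67.6]
ee_rot: [0.0, -0.057, 0.998, -0.001]
ft_force: [-3.2, -1.1, 4.4]
gripper_width: -0.4
grasp_force: 2.2
clock: 43.0
position: [688.1, -150.6, 66.7]
ee_rot: [0.001, -0.057, 0.998, -0.001]
ft_force: [-2.5, -2.2, 5.8]
gripper_width: 0.1
grasp_force: 2.6
clock: 43.2
position: [688.1, -150.6, 66.1]
ee_rot: [0.001, -0.057, 0.998, -0.001]
ft_force: [-5.0, -0.4, 8.7]
gripper_width: -0.0
grasp_force: 4.3
```

```bash
python3 -m handwheel '[[[0,0,0.001,0,0,0,0],[0,0,0.001,0,0,0,0],[0,0,0,0,0,0,0]]]' 60
python3 -m handwheel '[[[0,0,-0.03,0,0,0,0],[0,0.042,0,0,0,0,0],[0,0.042,0,0,0,0,0],[0,0.042,0,0,0,0,0],[0,0.039,0,0,0,0,0],[0,0,0.013,0,0,0,0],[0,0,0.005,0,0,0,0],[0,0,0,0,0,0,0]]]' 60
python3 - <<'E'
from h import *
s=read_state();print(tocase(s['position']));togo(np.r_[toworld([113,83]),67],96.66)
E
```

```text
clock: 43.5
position: [688.1, -150.6, 66.0]
ee_rot: [0.001, -0.057, 0.998, -0.001]
ft_force: [-10.0, 0.4, 22.4]
gripper_width: 0.1
grasp_force: 11.0
clock: 44.3
position: [668.9, 12.9, 73.5]
ee_rot: [-0.0, -0.057, 0.998, -0.001]
ft_force: [-0.0, -0.3, 0.3]
gripper_width: 0.5
grasp_force: 0.0
[[111.93208501  81.04206295]]
tool shift m [-0.0011  0.002   0.0065] pos [668.9  12.9  73.5]
turn deg [-0.1 -0.1 -0.1] q6 -0.09
turn deg [-1.000e-01  1.000e-01  1.799e+02] q6 -0.09
```

```bash
python3 -m handwheel '[[[0,0,0.004,0,0,0,0],[0,0,0.001,0,0,0,0],[0,0,0.001,0,0,0,0],[0,0,0,0,0,0,0]]]' 60
python3 -m handwheel '[[[0,0,0.001,0,0,0,0],[0,0,0,0,0,0,0]]]' 60
python3 -m handwheel '[[[0,0,0.0015,0,0,0,0],[0,0,0,0,0,0,0]]]' 60
python3 -m handwheel '[[[0,0,-0.027,0,0,0,0],[0.045,0,0,0,0,0,0],[0.045,0,0,0,0,0,0],[0.045,0,0,0,0,0,0],[0.045,0,0,0,0,0,0],[0.044,0,0,0,0,0,0],[0,0,0.015,0,0,0,0],[0,0,0.003,0,0,0,0]]]' 60
python3 -m handwheel '[[[0,0,0.004,0,0,0,0],[0,0,0.002,0,0,0,0],[0,0,0.002,0,0,0,0],[0,0,0,0,0,0,0]]]' 60
```

```text
clock: 44.7
position: [669.5, 13.2, 68.5]
ee_rot: [0.0, -0.057, 0.998, -0.001]
ft_force: [0.6, 0.2, 0.4]
gripper_width: -0.1
grasp_force: 0.0
clock: 44.9
position: [669.5, 13.6, 67.5]
ee_rot: [0.0, -0.058, 0.998, -0.001]
ft_force: [-0.5, -0.4, 0.1]
gripper_width: 0.1
grasp_force: 0.0
clock: 45.1
position: [669.6, 13.8, 66.2]
ee_rot: [0.001, -0.058, 0.998, -0.001]
ft_force: [0.1, -0.4, 1.5]
gripper_width: -0.1
grasp_force: 0.5
clock: 45.9
position: [445.8, -12.1, 74.6]
ee_rot: [0.0, -0.058, 0.998, -0.001]
ft_force: [-0.4, 0.9, 0.1]
gripper_width: -0.1
grasp_force: 0.0
clock: 46.3
position: [447.3, -12.0, 66.6]
ee_rot: [0.0, -0.058, 0.998, -0.001]
ft_force: [-0.1, 0.7, -0.2]
gripper_width: 0.2
grasp_force: 0.0
```

```bash
python3 -m handwheel '[[[0,0,-0.04,0,0,0,0],[-0.02,0.022,-0.01,0,0,0,0],[-0.04,0.022,0,0,0,0,0],[-0.032,0,0,0,0,0,0],[0,0,0,0,0,0,0],[0,0,0,0,0,0,0]]]' 60
python3 - <<'E'
from h import *
s=read_state();print(tocase(s['position']));togo(np.r_[toworld([-20,126.5]),82],96.66)
m,im=shot('wrist','w12'); redblobs(m,im)
P=lidpose(m,im,35); print(tocase(P))
E
```

```text
clock: 46.9
position: [533.2, 42.4, 116.3]
ee_rot: [-0.0, -0.058, 0.998, -0.001]
ft_force: [-0.8, -0.1, -0.4]
gripper_width: -0.1
grasp_force: 0.0
[[-19.44106652 126.13926733]]
tool shift m [0.0005 0.0004 0.0343] pos [533.2  42.4 116.3]
turn deg [-0.1 -0.  -0. ] q6 -0.04
turn deg [-1.0e-01  1.0e-01  1.8e+02] q6 -0.04
dark [191.9  61.1] [ 168   36   49   52 1952] [445.3 -11.2  53. ]
dark [ 60.2 256.9] [   12   166    98   187 12410] [564.5 -85.5  53. ]
dark [142.3 353.1] [  21  316  202  102 2471] [630.6 -36.8  53. ]
[[-112.96316335   83.10599999]
 [  -3.16805623   -4.57565695]
 [  68.15805982   36.11650928]]
```

```bash
python3 -m handwheel '[[[0,0,0.02,0,0,0,0],[0,0,0.014,0,0,0,0],[0,0,0,0,0,0,0],[-0.008,0,0,0,0,0,0],[-0.008,0,0,0,0,0,0],[-0.008,0,0,0,0,0,0],[-0.006,0,0,0,0,0,0],[0,0,0,0,0,0,0]]]' 60
python3 - <<'E'
from h import *
s=read_state();print(tocase(s['position']),s['position'],s['ft_force'])
E
python3 -m handwheel '[[[-0.006,0,0,0,0,0,0],[-0.004,0,0,0,0,0,0],[0,0,0,0,0,0,0]]]'
python3 -m handwheel '[[[-0.002,0,0,0,0,0,0],[0,0,0,0,0,0,0]]]'
python3 - <<'E'
from h import *
s=read_state();print(tocase(s['position']),s['position'],s['ft_force'])
E
```

```text
clock: 47.75
position: [564.7, 45.9, 83.3]
ee_rot: [0.001, -0.058, 0.998, -0.0]
ft_force: [0.1, -0.1, 1.0]
gripper_width: -0.3
grasp_force: 0.0
[[ 12.25313448 125.91007413]] [564.66773252  45.8815012   83.25097344] [ 0.10874089 -0.0839239   1.04364402]
clock: 48.05
position: [572.3, 46.8, 82.8]
ee_rot: [-0.001, -0.058, 0.998, -0.001]
ft_force: [-5.5, -1.5, 2.9]
gripper_width: -0.3
grasp_force: 2.9
clock: 48.25
position: [572.4, 46.9, 82.8]
ee_rot: [-0.002, -0.058, 0.998, -0.001]
ft_force: [-12.8, -1.5, 9.1]
gripper_width: -0.1
grasp_force: 6.5
[[ 20.0594909  125.98680975]] [572.41251095  46.86307949  82.7945729 ] [-12.78613731  -1.51061088   9.05813164]
```

```bash
python3 -m handwheel '[[[0.005,0,0,0,0,0,0],[0.005,0,-0.04,0,0,0,0],[0.01,-0.042,-0.01,0,0,0,0],[0.01,-0.042,0,0,0,0,0],[0.01,-0.042,0,0,0,0,0],[0.004,-0.042,0,0,0,0,0],[0,-0.042,0,0,0,0,0],[0,-0.042,0,0,0,0,0]]]'
python3 -m handwheel '[[[0,0,0,0,0,0,0],[0,0,0,0,0,0,0]]]'
python3 - <<'E'
from h import *
s=read_state();print(tocase(s['position']));togo(np.r_[toworld([-23,-127]),83],96.66)
m,im=shot('wrist','w13'); redblobs(m,im)
E
```

```text
clock: 49.05
position: [560.9, -210.1, 133.6]
ee_rot: [0.001, -0.058, 0.998, -0.001]
ft_force: [1.6, 0.8, -0.2]
gripper_width: -0.4
grasp_force: 0.0
clock: 49.25
position: [560.5, -209.2, 133.0]
ee_rot: [0.001, -0.057, 0.998, -0.0]
ft_force: [-0.9, 0.2, 0.2]
gripper_width: -0.4
grasp_force: 0.0
[[ -21.47462581 -126.96034073]]
tool shift m [0.0016 0.     0.05  ] pos [ 560.5 -209.2  133. ]
turn deg [-0.1  0.1 -0.2] q6 -0.47
turn deg [1.000e-01 1.000e-01 1.798e+02] q6 -0.47
red [277.9 256.2] [269 254  18   6  90] case [  -8.1 -126.5]
```

```bash
python3 -m handwheel '[[[0.003,0,0.025,0,0,0,0],[0,0,0.025,0,0,0,0],[0,0,0,0,0,0,0],[-0.008,0,0,0,0,0,0],[-0.008,0,0,0,0,0,0],[-0.008,0,0,0,0,0,0],[-0.008,0,0,0,0,0,0],[-0.003,0,0,0,0,0,0]]]' 60
python3 -m handwheel '[[[-0.003,0,0,0,0,0,0],[-0.003,0,0,0,0,0,0],[0,0,0,0,0,0,0]]]'
python3 - <<'E'
from h import *
s=read_state();print(tocase(s['position']),s['position'],s['ft_force'])
E
```

```text
clock: 50.1
position: [593.6, -204.6, 83.8]
ee_rot: [0.001, -0.058, 0.998, -0.001]
ft_force: [-3.2, 0.5, 2.0]
gripper_width: 0.0
grasp_force: 1.3
clock: 50.4
position: [598.7, -204.1, 83.3]
ee_rot: [0.001, -0.058, 0.998, -0.001]
ft_force: [0.3, -0.8, 0.8]
gripper_width: 0.3
grasp_force: 0.0
[[  17.05977673 -126.3497876 ]] [ 598.69836783 -204.11861382   83.34386241] [ 0.34302767 -0.77927109  0.8158851 ]
```

```bash
python3 -m handwheel '[[[-0.002,0,0,0,0,0,0],[-0.002,0,0,0,0,0,0],[0,0,0,0,0,0,0]]]'
python3 -m handwheel '[[[-0.002,0,0,0,0,0,0],[0,0,0,0,0,0,0]]]'
python3 - <<'E'
from h import *
s=read_state();print(tocase(s['position']),s['position'],s['ft_force'])
E
```

```text
clock: 50.7
position: [599.9, -203.9, 83.3]
ee_rot: [-0.002, -0.057, 0.998, -0.001]
ft_force: [-10.2, -2.7, 8.4]
gripper_width: 0.0
grasp_force: 5.6
clock: 50.9
position: [600.0, -203.9, 83.3]
ee_rot: [-0.003, -0.057, 0.998, -0.001]
ft_force: [-18.4, -2.7, 12.5]
gripper_width: 0.2
grasp_force: 9.5
[[  18.36057474 -126.31324374]] [ 599.98614962 -203.93145346   83.30540458] [-18.3802514   -2.67773114  12.54274986]
```

```bash
python3 -m handwheel '[[[0.006,0,0,0,0,0,0],[0.004,0,-0.04,0,0,0,0],[-0.01,0.03,-0.05,0,0,0,0],[-0.03,0.03,-0.05,0,0,0,0],[-0.04,0.035,-0.05,0,0,0,0],[-0.03,0.035,-0.04,0,0,0,0],[0,0,0,0,0,0,0],[0,0,0,0,0,0,0]]]'
python3 - <<'E'
from h import *
m,im=shot('wrist','w14'); print(m['xyz'],read_state()['ft_force']); redblobs(m,im); P=lidpose(m,im,35); print(tocase(P))
for k in('relay_a','calculator_1'):
  for d in silhouettes(k,'wrist')[:2]: print(k,d['conf'],d['at'])
E
```

```text
clock: 51.7
position: [665.9, -93.7, 270.7]
ee_rot: [0.001, -0.058, 0.998, -0.001]
ft_force: [-0.6, -0.0, -1.4]
gripper_width: 0.1
grasp_force: 0.0
[ 584.2623405  -102.88217031  400.15473935] [-0.45119789 -0.76790216 -1.10523613]
red [160.1 110.3] [151 102  20  18 276] case [  36.3 -128.8]
red [450.1 112.6] [437 104  24  17 268] case [ 38.  128.8]
dark [300.   64.9] [ 283    0   37  133 4486] [565.  -84.9  53. ]
dark [184.8 112.7] [183  88   6  42 156] [ 619.7 -187.9   53. ]
dark [215.2 186.1] [205 176  22  21 362] [ 688.7 -154.8   53. ]
dark [378.4 187.5] [368 178  22  21 363] [670.6  10.5  53. ]
[[  -2.60487169   -4.00816706]
 [  39.78914604 -112.67084869]
 [ 112.19294534  -87.84386356]
 [ 113.38141811   78.45871636]]
relay_a 0.56 [358.0, 261.4]
```

View pics/w14.png

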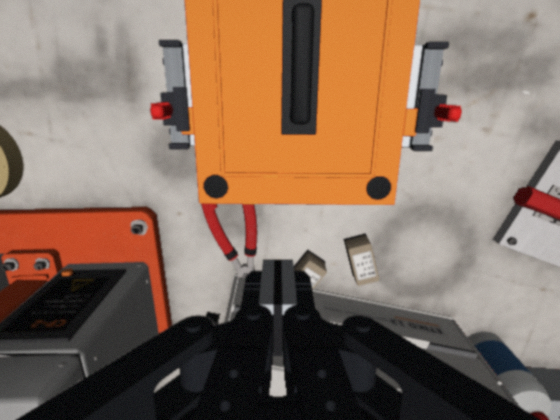

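```bash
python3 -m handwheel '[[[0.01,0.01,-0.04,0,0,0,0],[0.01,0.01,-0.03,0,0,0,0],[0.01,0,0,0,0,0,0],[0,0,0,0,0,0,0],[0,0,0,0,0,0,0],[0,0,0,0,0,0,0]]]'
python3 - <<'E'
from h import *
m,im=shot('wrist','w15'); print(m['xyz']); redblobs(m,im); P=lidpose(m,im,35); print(tocase(P))
m,im=shot('scene'); redblobs(m,im)
for d in silhouettes('lid','scene')[:1]: print(d['conf'],tocase(onz(m,[d['at']],52)))
E
```

```text
clock: 52.45
position: [632.8, -78.5, 339.2]
ee_rot: [-0.001, -0.057, 0.998, -0.0]
ft_force: [-0.2, 0.2, 0.2]
gripper_width: 0.2
grasp_force: 0.0
[551.56609924 -87.51338752 468.9458415 ]
red [165.9 136.7] [159 129  15  16 180] case [  36.5 -128.2]
red [397.5 138. ] [390 131  15  15 164] case [ 38.2 127.2]
dark [278.3  99.7] [ 265   45   28  108 2748] [565.8 -85.   53. ]
dark [210.6 196.5] [202 189  18  17 229] [ 688.8 -154.7   53. ]
dark [345.3 197.3] [337 189  18  17 234] [670.7  10.4  53. ]
[[ -1.8215894   -4.24419082]
 [112.32615954 -87.73106441]
 [113.444853    78.32788787]]
0.62 [[ -7.67144776 -10.82592533]]
```

```bash
python3 -m handwheel '[[[-0.024,0.042,0.03,0,0,0,0],[-0.024,0.042,0.035,0,0,0,0],[0,0,0.045,0,0,0,0],[0,0,0.045,0,0,0,0],[0,0,0.045,0,0,0,0],[0,0,0.045,0,0,0,0],[0,0,0.015,0,0,0,0],[0,0,0,0,0,0,0]]]'
python3 - <<'E'
from h import *
s=read_state();print(tocase(s['position']));togo(np.r_[toworld([113,78]),66],96.66)
E
```

```text
clock: 53.4
position: [663.7, -1.8, 86.2]
ee_rot: [-0.003, -0.058, 0.998, -0.0]
ft_force: [-0.9, -0.7, 0.8]
gripper_width: -0.1
grasp_force: 0.0
[[105.11264287  67.06339626]]
tool shift m [-0.008   0.011   0.0201] pos [663.7  -1.8  86.2]
turn deg [-0.  -0.3 -0. ] q6 -0.12
turn deg [ -0.5   0.  180. ] q6 -0.12
```

```bash
python3 -m handwheel '[[[-0.008,0.011,0.01,0,0,0,0],[0,0,0.006,0,0,0,0],[0,0,0.002,0,0,0,0],[0,0,0,0,0,0,0],[0,0,0,0,0,0,0]]]'
python3 -m handwheel '[[[0,0,0.001,0,0,0,0],[0,0,0,0,0,0,0]]]' 60
python3 -m handwheel '[[[0,0,0.001,0,0,0,0],[0,0,0,0,0,0,0]]]' 60
python3 -m handwheel '[[[0,0,0.001,0,0,0,0],[0,0,0,0,0,0,0]]]' 60
```

```text
clock: 53.9
position: [672.7, 9.9, 72.4]
ee_rot: [0.001, -0.058, 0.998, -0.001]
ft_force: [0.2, 0.6, 0.8]
gripper_width: 0.1
grasp_force: 0.0
clock: 54.1
position: [672.5, 9.8, 71.1]
ee_rot: [0.001, -0.058, 0.998, -0.001]
ft_force: [0.2, -0.1, 0.1]
gripper_width: 0.4
grasp_force: 0.0
clock: 54.3
position: [672.3, 9.9, 69.7]
ee_rot: [0.0, -0.058, 0.998, -0.001]
ft_force: [0.6, -0.5, 0.4]
gripper_width: -0.1
grasp_force: 0.0
clock: 54.5
position: [672.4, 10.0, 68.6]
ee_rot: [0.0, -0.058, 0.998, -0.001]
ft_force: [-0.3, -0.2, 0.7]
gripper_width: -0.0
grasp_force: 0.0
```

```bash
python3 -m handwheel '[[[0,0,0.001,0,0,0,0],[0,0,0.001,0,0,0,0],[0,0,0,0,0,0,0]]]' 60
python3 -m handwheel '[[[0,0,0.001,0,0,0,0],[0,0,0,0,0,0,0]]]' 60
python3 -m handwheel '[[[0,0,0.0005,0,0,0,0],[0,0,0,0,0,0,0]]]' 60
python3 -m handwheel '[[[0,0,-0.027,0,0,0,0],[0,-0.042,0,0,0,0,0],[0,-0.042,0,0,0,0,0],[0,-0.042,0,0,0,0,0],[0,-0.04,0,0,0,0,0],[0,0,0.015,0,0,0,0],[0,0,0.009,0,0,0,0],[0,0,0,0,0,0,0]]]' 60
python3 -m handwheel '[[[0,0,0.001,0,0,0,0],[0,0,0,0,0,0,0]]]' 60
python3 -m handwheel '[[[0,0,0.001,0,0,0,0],[0,0,0,0,0,0,0]]]' 60
```

```text
clock: 54.8
position: [672.4, 10.0, 66.6]
ee_rot: [0.0, -0.058, 0.998, -0.001]
ft_force: [0.4, -0.2, -1.0]
gripper_width: 0.2
grasp_force: 0.0
clock: 55.0
position: [672.5, 10.0, 66.1]
ee_rot: [0.001, -0.058, 0.998, -0.001]
ft_force: [-0.9, -0.1, 3.0]
gripper_width: -0.0
grasp_force: 1.7
clock: 55.2
position: [672.5, 10.0, 66.1]
ee_rot: [0.001, -0.058, 0.998, -0.001]
ft_force: [-2.0, 0.5, 6.9]
gripper_width: -0.5
grasp_force: 3.7
clock: 56.0
position: [690.9, -154.7, 67.2]
ee_rot: [-0.0, -0.058, 0.998, -0.0]
ft_force: [0.0, 0.9, 0.0]
gripper_width: -0.4
grasp_force: 0.0
clock: 56.2
position: [691.6, -153.9, 67.6]
ee_rot: [0.0, -0.058, 0.998, -0.0]
ft_force: [-0.5, 0.2, -1.0]
gripper_width: 0.1
grasp_force: 0.0
clock: 56.4
position: [691.6, -154.4, 66.7]
ee_rot: [0.0, -0.058, 0.998, -0.001]
ft_force: [0.0, 0.1, -0.6]
gripper_width: 0.0
grasp_force: 0.0
```

```bash
python3 -m handwheel '[[[0,0,0.001,0,0,0,0],[0,0,0,0,0,0,0]]]' 60
python3 -m handwheel '[[[0,0,-0.028,0,0,0,0],[0.045,0,0,0,0,0,0],[0.045,0,0,0,0,0,0],[0.045,0,0,0,0,0,0],[0.045,0,0,0,0,0,0],[0.045,0,0,0,0,0,0],[0,0,0.015,0,0,0,0],[0,0,0.007,0,0,0,0]]]' 60
python3 -m handwheel '[[[0,0,0.003,0,0,0,0],[0,0,0.001,0,0,0,0],[0,0,0,0,0,0,0]]]' 60
python3 -m handwheel '[[[0,0,0.0015,0,0,0,0],[0,0,0,0,0,0,0]]]' 60
python3 -m handwheel '[[[0,0,0.001,0,0,0,0],[0,0,0,0,0,0,0]]]' 60
```

```text
clock: 56.6
position: [691.7, -154.6, 66.1]
ee_rot: [0.001, -0.058, 0.998, -0.0]
ft_force: [-0.8, 1.8, 4.9]
gripper_width: 0.0
grasp_force: 2.3
clock: 57.4
position: [467.1, -181.0, 71.3]
ee_rot: [0.001, -0.057, 0.998, -0.001]
ft_force: [0.6, -0.6, -0.5]
gripper_width: 0.1
grasp_force: 0.0
clock: 57.7
position: [468.8, -180.7, 67.2]
ee_rot: [0.0, -0.058, 0.998, -0.001]
ft_force: [0.5, 0.6, -0.8]
gripper_width: 0.1
grasp_force: 0.0
clock: 57.9
position: [468.8, -180.8, 66.1]
ee_rot: [0.001, -0.058, 0.998, -0.001]
ft_force: [0.2, 0.6, 1.4]
gripper_width: -0.3
grasp_force: 0.8
clock: 58.1
position: [468.8, -180.8, 66.0]
ee_rot: [0.001, -0.058, 0.998, -0.001]
ft_force: [-2.9, 1.1, 14.4]
gripper_width: 0.3
grasp_force: 7.0
```

```bash
python3 -m handwheel '[[[0,0,-0.03,0,0,0,0],[0,0,-0.05,0,0,0,0],[0,0,-0.05,0,0,0,0],[0,0,-0.05,0,0,0,0],[0,0,-0.03,0,0,0,0],[0,0,0,0,0,0,0],[0,0,0,0,0,0,0]]]'
python3 - <<'E'
from h import *
m,im=shot('wrist'); redblobs(m,im); P=lidpose(m,im,35); print(tocase(P)); print(job_done())
E
```

```text
clock: 58.8
position: [468.2, -180.6, 275.1]
ee_rot: [0.001, -0.058, 0.998, -0.001]
ft_force: [0.7, 0.2, -0.5]
gripper_width: -0.1
grasp_force: 0.0
red [477.8 310.4] [467 299  20  23 212] case [ 40.8 130. ]
dark [279.2 166.7] [268 156  23  22 378] [ 464.2 -179.4   53. ]
dark [443.8 167.4] [433 157  23  22 395] [445.8 -14.2  53. ]
dark [358.8 280.4] [ 336  218   90  134 3568] [584.  -74.4  53. ]
dark [449.  262.9] [443 239  13  54 103] [550.2  20.2  53. ]
dark [294.2 280. ] [265 260  55  56 898] [ 592.1 -147.1   53. ]
[[-113.70866073  -86.16438749]
 [-112.82615776   80.0580695 ]
 [  17.45897915    4.2087727 ]
 [  -5.08723472  102.09197962]
 [  17.07100293  -68.93010408]]
the job is handed in; nothing more can be done
None
```

The job is handed in, and no verdict came back: the two tools in the stand (red screwdriver and marker) were laid in the case, the lid was pressed flush and both bolts pushed to their stops; the lid measures 3–5 mm off centre sideways (12 mm allowed), and I did not re-check the near left corner or the bystanders at the end.

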